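# Glue up a laminated turning blank

### The arm

A 6-joint arm with a two-finger parallel gripper is mounted at the origin on the work surface. World frame = base frame: x ahead of the robot, y to its left, z up, the work surface at z = 0. Lengths are in m, angles in degrees, forces in N, time in s.
With the tool pointing down it reaches from about 0.4 to 0.825 m from the base axis. Payload 7 kg.
Tool frame: the origin (TCP) lies on the centre line of the jaws, within the pads' length; the fingertips stand 22 mm ahead of it and the grasp point (between the pads) lies 3 mm ahead of it (ctrl.finger_overhang is the distance from the TCP to the fingertips, in m); z points along the fingers, y is the line along which they close (so a half turn about z gives the same grasp; the last joint's range is limited). The gripper opens to 88 mm and grips with 3 to 60 N. Pads are 19 mm wide; open, the fingers measure 130 mm over their backs; the gripper's body (78 mm by 193 mm) begins 47 mm behind the grasp point.
Start: joints at [-55.285, 20.546, 0.682, 0, -70.136, -16.507], TCP at [0.211, -0.641, 0.249] pointing down, gripper open.
Joint ranges: [-176.03, 176.03], [-82.01, 121.73], [-58.28, 71.71], [-173.87, 95.51], [-174.79, -0.11], [-173.66, 173.66]. Speed limits (degrees/s): [136.94, 136.94, 172.46, 180, 180, 180].

### API

Orientations are given as [roll, pitch, yaw] about the fixed x, y, z axes, in that order (R = Rz(yaw) Ry(pitch) Rx(roll)).
In Python, from plant import ctrl gives the robot as it stands. The module is installed in compiled form; this text tells all that it offers.
- The arm moves only by the shell command python3 -m creep 'ROWS'. ROWS is JSON, a list of rows, each an object with "grip": the closure, from 0 (fully open) to 1 (shut); "delta_pos": the shift along the tool's x, y, z scaled (see below), a list of three; "rotation": the turn, a rotation vector about the tool's x, y, z scaled (see below), a list of three. A call has 1 to 5 rows; each row is the pose to reach, as a shift and turn from the pose commanded when the call began, along the tool's axes at that moment; what a row does not reach only later rows make up. The controller multiplies each number of a shift by 10 cm and each number of a turn by pi/2 rad. A row lasts 1/10 s, in which the tool goes at most 50 mm and 8.59 degrees, less where a joint would pass 70% of its speed; a pose out of reach is approached as far as the arm can. A call with a number of a shift or a turn outside -1 to 1 is refused whole. A call with a gripper value outside its range is refused whole. The fingers move at their own pace and stop on an object; the grip force is fixed at half the most. Time passes only in rows, so rows that repeat a pose let the fingers close. It gives the time, the measured TCP pose, the force, the opening and the grip force at its end, in the units of the state.
- ctrl.get_obs(): the state, without advancing time (a new reading comes with each control period).
- ctrl.snapshot(name): name is "scene" or "top" or "wrist"; returns a dict with "color" (420x560x3 uint8, red, green, blue), "intrinsics" (3x3 intrinsics, pixels), "R" (3x3) and "t" (3): a world point X has camera coordinates R X + t. Camera axes: x right, y down, z forward; pixel columns grow to the right and rows downward; lengths in m; the calibration is good to about 2 mm. The wrist camera is an equidistant fisheye: a pixel r from the principal point sees the ray r / f radians off the axis. A picture is of the moment at which its call begins. There is no depth.
- ctrl.close_job(): hands the job in; it is judged then, once.
The state is a dict: "clock": time; "joint_pos": joint angles; "qvel": joint speeds; "tau": joint torques, N m; "tool_pos": TCP position; "orientation": TCP orientation; "force": force on the tool from outside, world axes, zero at the start; "moment": the same for the moment, N m; "opening": finger opening in m; "gripper_force": force on a finger pad.
Only numpy, scipy, OpenCV 4.12 (cv2) and the standard library are available. Lean on these libraries where they do the work, as an engineer would, in place of code of your own. Each camera call takes 0.05 s, during which the arm holds its last target. There are 200 camera calls.

### The job

Get the laminated turning blank ready to cure: first clear all the offcuts off the black glue-up board into the blue crate, then stack the wooden discs on the board, each centred on its yellow circle, the dark walnut disc at the bottom and the others on top of it in any order. Then put the iron weight flat and centred on top of the stack, and last turn the cure timer to 30 minutes, its red mark. Leave the other things on the bench where they are.

Things in the scene. Friction and masses are not known exactly. Their poses are not given: they have to be found in the camera images.
- board: fixed black film-faced plywood board, 220 (x) x 210 (y) x 18 mm thick, flat on the bench; origin at the centre of its underside
- circle (a point): centre of the yellow circle (outer diameter 71 mm, inner 65 mm) scribed on the board, at its middle, on its top face 18 mm above the bench; thin yellow centre lines run out from it
- crate: fixed open blue plastic crate, outside 260 (x) x 180 (y) x 70 mm high, walls and floor 5 mm; origin at the centre of its underside; stands at the left or right of the bench, the timer on the other side
- foot: dark walnut disc, 64 mm diameter, 30 mm thick, 70 g; origin at the centre of its underside, z up its axis; always present
- disc1: reddish-brown cherry wooden disc, 64 mm diameter, 24 mm thick, 55 g; origin at the centre of its underside, z up its axis; may be absent
- disc2: pale maple wooden disc, 64 mm diameter, 24 mm thick, 55 g; origin at the centre of its underside, z up its axis; may be absent
- disc3: reddish-brown cherry wooden disc, 64 mm diameter, 24 mm thick, 55 g; origin at the centre of its underside, z up its axis; may be absent
- weight: dark iron weight, 0.7 to 0.92 kg: a disc of 80 mm diameter and 24 mm thick with an upright cylindrical steel grip of 28 mm diameter on it, from 24 to 62 mm above its underside; origin at the centre of its underside
- offcut1: pale wooden offcut block, 130 (x) x 38 (y) x 36 mm high, 110 g, at first lying across the circle; origin at the centre of its underside; always present
- offcut2: plywood offcut block, 115 (x) x 44 (y) x 24 mm high, 80 g; origin at the centre of its underside; may be absent
- offcut3: mid-brown wooden offcut block, 120 (x) x 36 (y) x 48 mm high, 130 g; origin at the centre of its underside; may be absent
- timer: cure timer: fixed grey box 150 x 150 x 60 mm high with a white round scale of 136 mm diameter on top; origin at the centre of its underside. The zero tick lies in the box's +x direction; the scale runs clockwise seen from above, a tick every 5 minutes, 5 degrees a minute, 60 minutes at 300 degrees; the 30 minute tick is a broad red one, 150 degrees clockwise from zero
- dial (a joint): angle of the timer's knob, rad, clockwise from above: 0 at the zero tick, 2.618 at the red 30 minute mark, stop at 5.236; it stays where it is left (friction 0.05 N m), and does not run down
- dial_grip (a point): on the knob's axis, 92 mm above the bench, in the middle of its grip; turns with the knob, its x axis along the white pointer. The knob is a black bar 64 mm long (x), 16 mm wide (y), reaching from 70 to 100 mm above the bench, over a round skirt of 68 mm diameter whose top is 70 mm above the bench
- tape: bystander: roll of yellow tape lying flat among the discs, 84 mm outside, 56 mm inside diameter, 25 mm high; origin at the centre of its underside
- glue: bystander: white glue bottle with red cap, 60 mm diameter, 170 mm high, standing at the far side; origin at the centre of its underside
- tin: bystander: tin, 80 mm diameter, 75 mm high, at the far side; origin at the centre of its underside

How it is judged:
By the outcome, as a careful person would: the job done as asked, in the order asked, and still so for the second after the job is handed in, with the robot touching nothing.
Of offcut2, offcut3 only 1 to 2 are there at a start; the rules pass over those that are not, and their reading is None.
Of disc1, disc2, disc3 only 2 to 3 are there at a start; the rules pass over those that are not, and their reading is None.
At some moment in a run one of offcut1, offcut2, offcut3 may be knocked a few centimetres aside while the robot is not near it.
Once in a run the grip may slacken for a moment while it holds something.
It also fails if it takes over 210 s, if anything falls off the work surface, if the arm or the gripper's body presses on something with over 40 N, if the wrist force passes 120 N, or if a joint passes its speed limit or range.

## Working session

There is one attempt and no reset: what is moved stays moved. The work goes in short steps, Python scripts to look and compute and a shell command to move; the robot and the scene stay as the last step left them, time stands still between calls to the robot, and variables do not carry over. Pictures are saved under pics/ and viewed, at most 14 in all, crops included, and the job is handed in when it is done.

```bash
mkdir -p pics; ls
cat > h.py <<'E'
import numpy as np, cv2
from plant import ctrl
from scipy.spatial.transform import Rotation as Ro
def snap(n,f):
    s=ctrl.snapshot(n); cv2.imwrite('pics/'+f,s['color'][:,:,::-1]); 
    np.savez('pics/'+f+'.npz',**{k:s[k] for k in('color','intrinsics','R','t')}); return s
def px(s,u,v,z):
    d=s['R'].T@np.linalg.inv(s['intrinsics'])@[u,v,1]; c=-s['R'].T@s['t']
    return c+d*(z-c[2])/d[2]
def proj(s,X):
    p=s['intrinsics']@(s['R']@np.array(X)+s['t']); return p[:2]/p[2]
E
python3 - <<'E'
from h import *
s=snap('top','top0.png'); print(s['intrinsics'],s['R'],s['t'],-s['R'].T@s['t']); cv2.imwrite('pics/top0b.png',cv2.resize(s['color'][:,:,::-1],(800,600),interpolation=cv2.INTER_CUBIC))
s=snap('scene','sc0.png'); cv2.imwrite('pics/sc0b.png',cv2.resize(s['color'][:,:,::-1],(800,600)))
print(ctrl.get_obs())
E
```

```text
pics
[[493.21236027   0.         290.02249741]
 [  0.         493.21236027 213.92458678]
 [  0.           0.           1.        ]] [[ 4.12317657e-04 -9.99984526e-01  5.54785474e-03]
 [-9.94734133e-01 -9.78730004e-04 -1.02484372e-01]
 [ 1.02488216e-01 -5.47638436e-03 -9.94719144e-01]] [0.01429754 0.63343189 1.4028025 ] [0.4863197  0.02259956 1.46023205]
{'clock': 0.1, 'joint_pos': array([-5.52833728e+01,  2.05881790e+01,  6.36624264e-01, -1.85138753e-02,
       -7.01375964e+01, -1.65059818e+01]), 'qvel': array([-0.00395969, -0.04902166,  0.0429914 , -0.01489654, -0.05029004,
        0.00585782]), 'tau': array([-1.59178322e-03, -5.84163308e+01,  2.93753582e+01,  7.01554924e+00,
        1.01999781e-02, -6.21310005e-05]), 'tool_pos': array([ 0.21077039, -0.64078839,  0.24768613]), 'orientation': array([ 1.79909577e+02, -8.64394450e-03, -1.61795652e+02]), 'force': array([ 0.23440538, -0.11174304,  0.68371774]), 'moment': array([ 0.04919202, -0.00129042,  0.00389794]), 'gripper_force': 0.0, 'opening': 0.08794936353895887}
```

View pics/top0b.png

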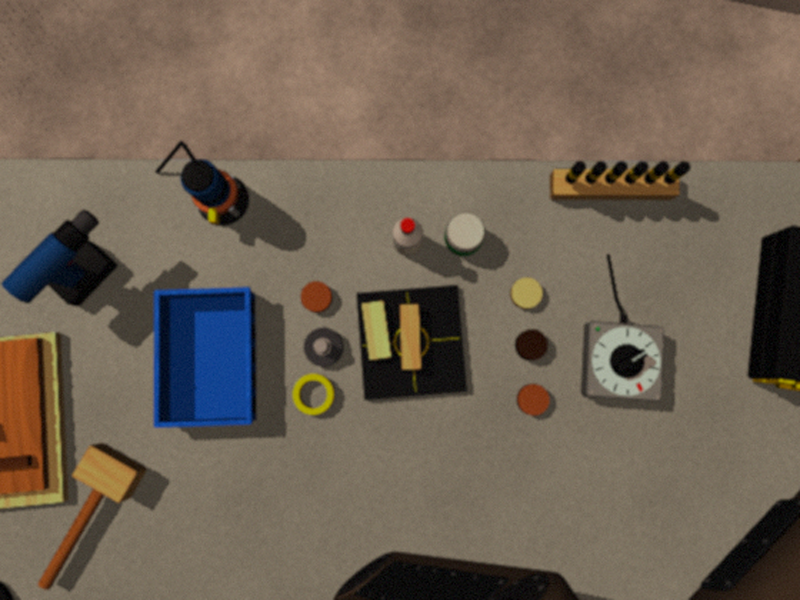

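View pics/sc0b.png

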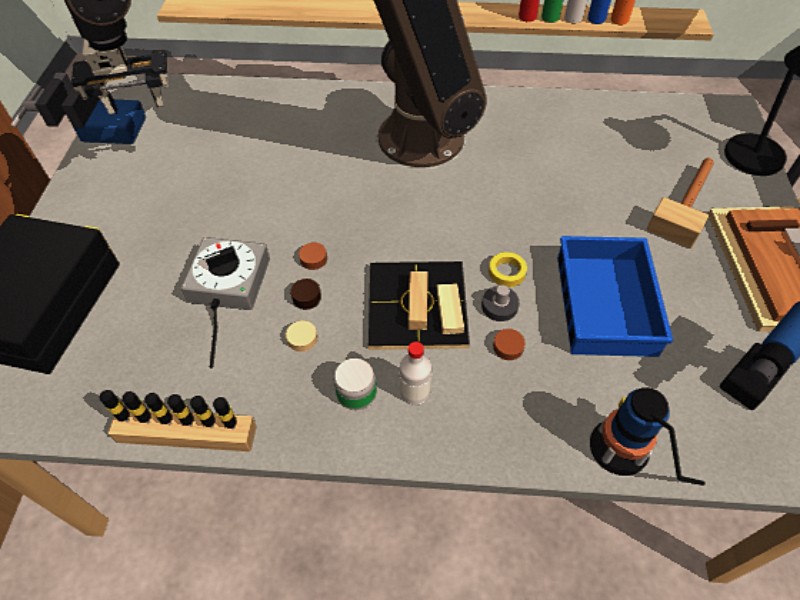

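The top view shows the crate on the left, board in the middle with two offcuts, discs: cherry (316,297), maple (527,294), walnut (531,345), cherry (533,400); weight (323,348), timer (627,359) with the pointer toward about 1-2 o'clock. Enlarging for pixel positions.

Run:
```python
import cv2
i=cv2.imread('pics/top0.png')[180:300,200:360]; cv2.imwrite('pics/c1.png',cv2.resize(i,None,fx=5,fy=5,interpolation=cv2.INTER_CUBIC))
i=cv2.imread('pics/top0.png')[180:300,330:490]; cv2.imwrite('pics/c2.png',cv2.resize(i,None,fx=5,fy=5,interpolation=cv2.INTER_CUBIC))
```

```text
(no output)
```

View pics/c1.png

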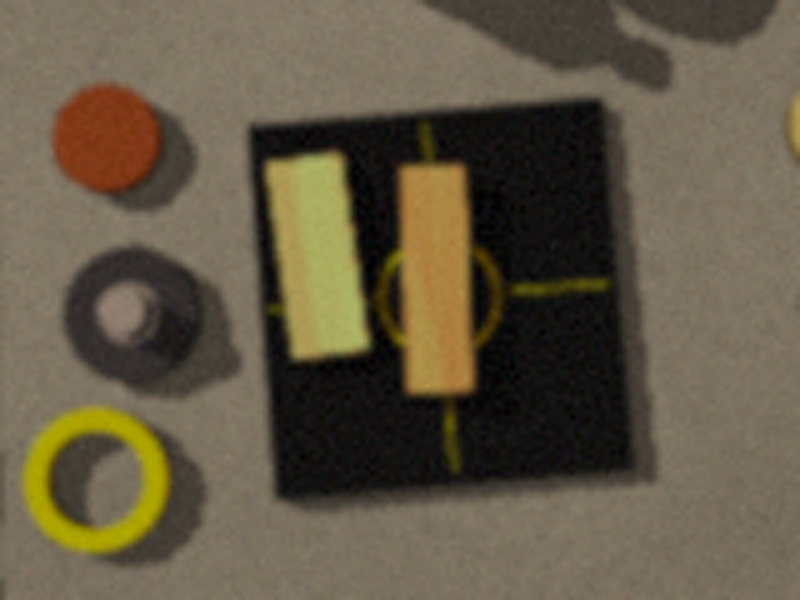

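View pics/c2.png

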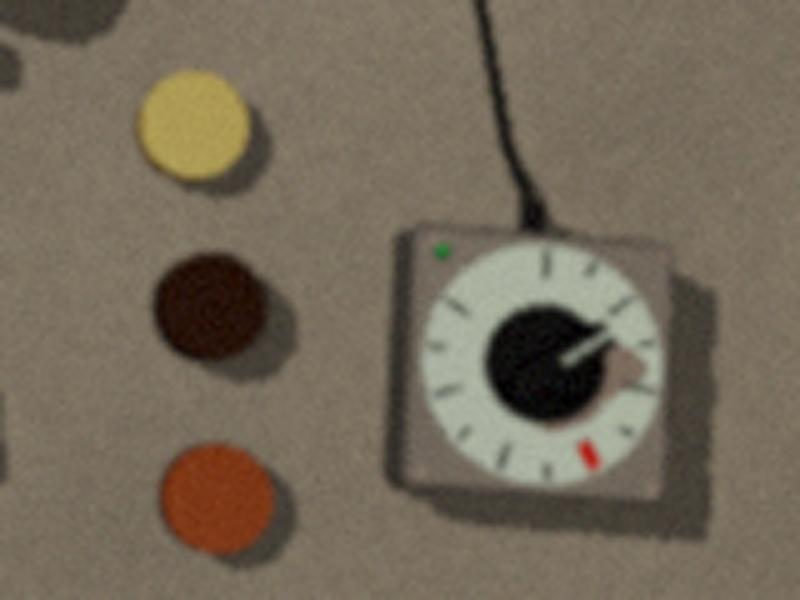

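Left crop: offcut across the circle has corners (398,165),(467,163),(475,393),(405,396); second offcut (267,160),(342,152),(368,350),(292,360); circle centre ≈(440,297); weight grip top (125,312); cherry (107,138). Right crop: maple (194,125), walnut (210,307), cherry (218,499), knob (543,363), pointer to (612,333), red tick (589,456).

```bash
cat >> h.py <<'E'
def to(x,y,z=None,yaw=None):
    "print shift/turn (units of the moves) from measured pose"
    o=ctrl.get_obs(); p=o['tool_pos']; R=Ro.from_euler('xyz',o['orientation'],degrees=True)
    t=np.array([x,y,p[2] if z is None else z]); d=R.inv().apply(t-p)/.1
    w=np.zeros(3)
    if yaw is not None: w=(R.inv()*Ro.from_euler('xyz',[180,0,yaw],degrees=True)).as_rotvec()/(np.pi/2)
    print('t',round(o['clock'],1),'pos',p.round(4),'ori',o['orientation'].round(1),'shift',d.round(3),'turn',w.round(3))
E
python3 - <<'E'
from h import *
s=np.load('pics/top0.png.npz')
f=lambda x0,c,z:px(s,x0+c[0]/5-.4,180+c[1]/5-.4,z)
for n,cs,z in [('off1',[(398,165),(467,163),(475,393),(405,396)],.054),('off2',[(267,160),(342,152),(368,350),(292,360)],.042),('board',[(250,125),(602,100),(632,468),(280,497)],.018)]:
    P=np.array([f(200,c,z) for c in cs]); print(n,P.mean(0).round(4),np.degrees(np.arctan2(*(P[0]+P[1]-P[2]-P[3])[[1,0]])).round(1),np.linalg.norm(P[0]-P[1]).round(3),np.linalg.norm(P[1]-P[2]).round(3))
for n,x0,c,z in [('circle',200,(440,297),.018),('cherryL',200,(107,138),.024),('wtop',200,(125,312),.062),('wdisc',200,(133,315),.024),('tape',200,(97,480),.025),('maple',330,(194,125),.024),('walnut',330,(210,307),.03),('cherryR',330,(218,499),.024),('knob',330,(543,363),.06),('red',330,(589,456),.06),('ptr',330,(612,333),.1),('ptr0',330,(567,360),.1)]: print(n,f(x0,c,z).round(4))
for n,c,z in [('crateTL',(156,290),.07),('crateTR',(251,290),.07),('crateBR',(254,424),.07),('crateBL',(155,426),.07)]: print(n,px(s,c[0]*.7,c[1]*.7,z).round(3))
to(.55,0,.25,180)
E
```

```text
off1 [0.5698 0.0239 0.054 ] 1.9 0.04 0.131
off2 [0.584  0.0925 0.042 ] 7.6 0.044 0.115
board [0.5617 0.0211 0.018 ] 4.7 0.208 0.216
circle [0.5612 0.0217 0.018 ]
cherryL [0.6539 0.2169 0.024 ]
wtop [0.5503 0.2001 0.062 ]
wdisc [0.5503 0.2003 0.024 ]
tape [0.4551 0.2196 0.025 ]
maple [ 0.662  -0.2154  0.024 ]
walnut [ 0.5549 -0.222   0.03  ]
cherryR [ 0.4443 -0.2258  0.024 ]
knob [ 0.5219 -0.4054  0.06  ]
red [ 0.4695 -0.4299  0.06  ]
ptr [ 0.5374 -0.4318  0.1   ]
ptr0 [ 0.5225 -0.4065  0.1   ]
crateTL [0.66  0.527 0.07 ]
crateTR [0.66  0.339 0.07 ]
crateBR [0.397 0.327 0.07 ]
crateBL [0.394 0.519 0.07 ]
t 0.1 pos [ 0.2108 -0.6408  0.2477] ori [ 179.9   -0.  -161.8] shift [-5.224  5.027 -0.016] turn [ 0.001 -0.     0.202]
```

```bash
R='' 
python3 -m creep '[{"grip":0,"delta_pos":[0,0,0],"rotation":[0,0,0.203]},{"grip":0,"delta_pos":[0,0,0],"rotation":[0,0,0.203]},{"grip":0,"delta_pos":[0,0,0],"rotation":[0,0,0.203]}]'
python3 -m creep '[{"grip":0,"delta_pos":[-0.51,0.94,0],"rotation":[0,0,0]},{"grip":0,"delta_pos":[-0.51,0.94,0],"rotation":[0,0,0]},{"grip":0,"delta_pos":[-0.51,0.94,0],"rotation":[0,0,0]}]'
python3 -m creep '[{"grip":0,"delta_pos":[-0.51,0.94,0],"rotation":[0,0,0]},{"grip":0,"delta_pos":[-0.51,0.94,0],"rotation":[0,0,0]},{"grip":0,"delta_pos":[-0.51,0.94,0],"rotation":[0,0,0]}]'
python3 -m creep '[{"grip":0,"delta_pos":[-0.51,0.94,0],"rotation":[0,0,0]},{"grip":0,"delta_pos":[-0.51,0.94,0],"rotation":[0,0,0]},{"grip":0,"delta_pos":[-0.51,0.94,0],"rotation":[0,0,0]}]'
python3 -m creep '[{"grip":0,"delta_pos":[-0.51,0.94,0],"rotation":[0,0,0]},{"grip":0,"delta_pos":[-0.51,0.94,0],"rotation":[0,0,0]},{"grip":0,"delta_pos":[-0.51,0.94,0],"rotation":[0,0,0]}]'
python3 -m creep '[{"grip":0,"delta_pos":[-0.51,0.94,0],"rotation":[0,0,0]},{"grip":0,"delta_pos":[-0.51,0.94,0],"rotation":[0,0,0]},{"grip":0,"delta_pos":[-0.51,0.94,0],"rotation":[0,0,0]}]'
python3 -m creep '[{"grip":0,"delta_pos":[-0.51,0.94,0],"rotation":[0,0,0]},{"grip":0,"delta_pos":[-0.51,0.94,0],"rotation":[0,0,0]},{"grip":0,"delta_pos":[-0.51,0.94,0],"rotation":[0,0,0]}]'
python3 -m creep '[{"grip":0,"delta_pos":[-0.03,0.06,0],"rotation":[0,0,0]},{"grip":0,"delta_pos":[-0.03,0.06,0],"rotation":[0,0,0]},{"grip":0,"delta_pos":[-0.03,0.06,0],"rotation":[0,0,0]}]'
python3 -c "
from h import *
to(.57,.024,.25,180); snap('wrist','w0.png'); s=np.load('pics/w0.png.npz'); print(s['intrinsics'],s['R'],s['t'])"
```

```text
clock: 0.4
tool_pos: [0.2108, -0.6409, 0.248]
orientation: [179.9, -0.0, 179.8]
force: [0.0, -0.4, -0.6]
opening: 0.0876
gripper_force: 0.0
clock: 0.7
tool_pos: [0.2634, -0.5438, 0.2488]
orientation: [180.0, 0.0, -179.7]
force: [-0.0, -1.2, 0.5]
opening: 0.0876
gripper_force: 0.0
clock: 1.0
tool_pos: [0.3146, -0.4501, 0.2489]
orientation: [180.0, 0.1, -179.7]
force: [-0.3, -0.2, 0.3]
opening: 0.0875
gripper_force: 0.0
clock: 1.3
tool_pos: [0.3658, -0.3565, 0.2489]
orientation: [180.0, 0.1, -179.7]
force: [0.6, -0.9, -0.3]
opening: 0.0876
gripper_force: 0.0
clock: 1.6
tool_pos: [0.4171, -0.2627, 0.2488]
orientation: [180.0, 0.1, -179.7]
force: [0.3, 0.3, 0.8]
opening: 0.0877
gripper_force: 0.0
clock: 1.9
tool_pos: [0.4684, -0.1688, 0.2487]
orientation: [180.0, 0.0, -179.7]
force: [0.4, 0.2, -0.1]
opening: 0.0873
gripper_force: 0.0
clock: 2.2
tool_pos: [0.5196, -0.075, 0.2484]
orientation: [180.0, 0.0, -179.8]
force: [-0.9, -0.5, 0.8]
opening: 0.0876
gripper_force: 0.0
clock: 2.5
tool_pos: [0.52, -0.0726, 0.2485]
orientation: [-180.0, -0.0, 179.9]
force: [0.1, -0.1, 0.3]
opening: 0.0879
gripper_force: 0.0
t 2.5 pos [ 0.52   -0.0726  0.2485] ori [-180.    -0.   179.9] shift [-0.498  0.966 -0.016] turn [-0.    -0.    -0.001]
[[325.1922621    0.         277.79903795]
 [  0.         325.1922621  207.35938983]
 [  0.           0.           1.        ]] [[ 1.66316482e-03  9.99998417e-01 -6.32183150e-04]
 [ 9.60308165e-01 -1.42081333e-03  2.78937644e-01]
 [ 2.78936304e-01 -1.07100992e-03 -9.60309008e-01]] [ 0.07135185 -0.53513723  0.24621506]
```

View pics/w0.png

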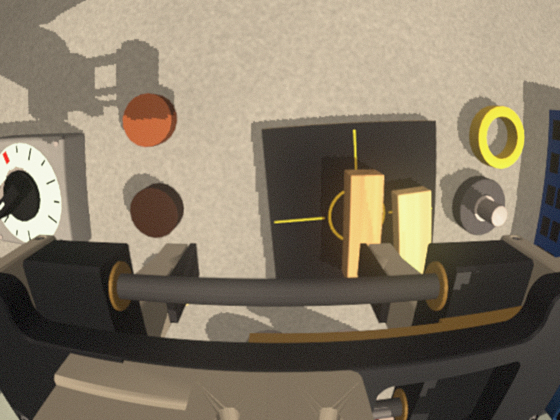

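Wrist view: offcuts still in place ((365,225) and (412,230)), weight (485,210), tape (498,138). The gap between offcuts is narrow, so offcut2 is taken first with partly closed jaws.

```bash
python3 -m creep '[{"grip":0.41,"delta_pos":[-0.43,0.84,0],"rotation":[0,0,0]},{"grip":0.41,"delta_pos":[-0.43,0.84,0],"rotation":[0,0,0]},{"grip":0.41,"delta_pos":[-0.43,0.84,0],"rotation":[0,0,0]}]' >/dev/null
python3 -m creep '[{"grip":0.41,"delta_pos":[-0.43,0.84,0],"rotation":[0,0,-0.084]},{"grip":0.41,"delta_pos":[-0.43,0.84,0],"rotation":[0,0,-0.084]},{"grip":0.41,"delta_pos":[-0.43,0.84,0],"rotation":[0,0,-0.084]}]'>/dev/null
python3 -m creep '[{"grip":0.41,"delta_pos":[0,0,0.9],"rotation":[0,0,0]},{"grip":0.41,"delta_pos":[0,0,0.9],"rotation":[0,0,0]},{"grip":0.41,"delta_pos":[0,0,0.9],"rotation":[0,0,0]},{"grip":0.41,"delta_pos":[0,0,0.9],"rotation":[0,0,0]}]'
python3 -c "
from h import *
to(.605,.0953,.044,-172.4); s=snap('wrist','w1.png')
c=snap('top','t1.png')['color'][180:300,200:360,::-1]; cv2.imwrite('pics/c3.png',np.hstack([cv2.resize(c,(400,300)),cv2.resize(s['color'][:,:,::-1],(400,300))]))"
```

```text
clock: 3.55
tool_pos: [0.6068, 0.0952, 0.1593]
orientation: [-179.9, -0.0, -172.5]
force: [0.2, 0.1, 0.9]
opening: 0.0516
gripper_force: 0.0
t 3.5 pos [0.6068 0.0952 0.1593] ori [-179.9   -0.  -172.5] shift [0.017 0.005 1.153] turn [-0.001 -0.    -0.001]
```

View pics/c3.png

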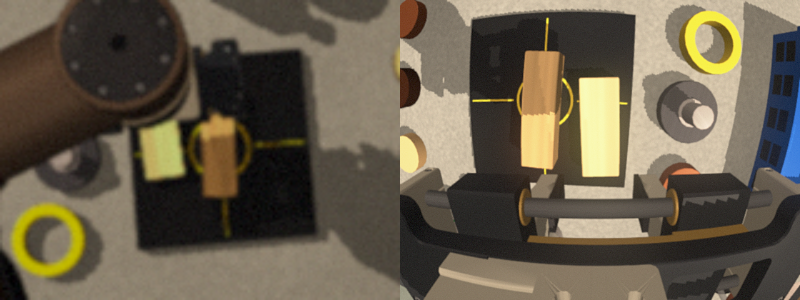

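The fingers straddle offcut2's line (offcut at (600,125) in the right panel, fingers at 545/650). Descend and grip.

```bash
python3 -m creep '[{"grip":0.41,"delta_pos":[0.01,0,1.0],"rotation":[0,0,0]},{"grip":0.41,"delta_pos":[0.01,0,1.0],"rotation":[0,0,0]},{"grip":0.41,"delta_pos":[0.01,0,1.0],"rotation":[0,0,0]}]'
python3 -m creep '[{"grip":0.41,"delta_pos":[0,0,0.15],"rotation":[0,0,0]},{"grip":0.41,"delta_pos":[0,0,0.15],"rotation":[0,0,0]},{"grip":1,"delta_pos":[0,0,0.15],"rotation":[0,0,0]},{"grip":1,"delta_pos":[0,0,0.15],"rotation":[0,0,0]},{"grip":1,"delta_pos":[0,0,0.15],"rotation":[0,0,0]}]'
python3 -m creep '[{"grip":1,"delta_pos":[0,0,0],"rotation":[0,0,0]},{"grip":1,"delta_pos":[0,0,-0.3],"rotation":[0,0,0]},{"grip":1,"delta_pos":[0,0,-0.6],"rotation":[0,0,0]},{"grip":1,"delta_pos":[0,0,-0.9],"rotation":[0,0,0]},{"grip":1,"delta_pos":[0,0,-0.9],"rotation":[0,0,0]}]'
python3 -c "
from h import *
to(.55,.47,.15,180)"
```

```text
clock: 3.95
tool_pos: [0.6028, 0.0949, 0.0548]
orientation: [-179.9, -0.4, -172.6]
force: [-1.6, -1.5, -1.1]
opening: 0.0516
gripper_force: 0.0
clock: 4.45
tool_pos: [0.6072, 0.0968, 0.0463]
orientation: [180.0, 0.2, -172.5]
force: [-2.3, 0.6, 7.1]
opening: 0.0439
gripper_force: 29.9
clock: 4.95
tool_pos: [0.6085, 0.0972, 0.1397]
orientation: [179.9, 0.5, -172.4]
force: [0.8, 1.5, -0.6]
opening: 0.0435
gripper_force: 29.9
t 5.0 pos [0.6085 0.0972 0.1397] ori [ 179.9    0.5 -172.4] shift [ 0.089  3.773 -0.097] turn [0.002 0.006 0.084]
```

```bash
python3 -m creep '[{"grip":1,"delta_pos":[0.02,0.9,0],"rotation":[0,0,0.084]},{"grip":1,"delta_pos":[0.02,0.9,0],"rotation":[0,0,0.084]},{"grip":1,"delta_pos":[0.02,0.9,0],"rotation":[0,0,0.084]}]' >/dev/null
python3 -m creep '[{"grip":1,"delta_pos":[0.15,0.9,0],"rotation":[0,0,0]},{"grip":1,"delta_pos":[0.15,0.9,0],"rotation":[0,0,0]},{"grip":1,"delta_pos":[0.15,0.9,0],"rotation":[0,0,0]}]' >/dev/null
python3 -m creep '[{"grip":1,"delta_pos":[0.15,0.9,0],"rotation":[0,0,0]},{"grip":1,"delta_pos":[0.15,0.9,0],"rotation":[0,0,0]},{"grip":1,"delta_pos":[0.15,0.9,0],"rotation":[0,0,0]}]' >/dev/null
python3 -m creep '[{"grip":1,"delta_pos":[0.15,0.9,0],"rotation":[0,0,0]},{"grip":1,"delta_pos":[0.15,0.9,0],"rotation":[0,0,0]},{"grip":1,"delta_pos":[0.15,0.9,0],"rotation":[0,0,0]},{"grip":1,"delta_pos":[0.15,0.9,0],"rotation":[0,0,0]}]'
python3 -c "
from h import *
to(.55,.455,.046,180)"
```

```text
clock: 6.25
tool_pos: [0.5469, 0.4554, 0.1334]
orientation: [-180.0, -0.0, -180.0]
force: [0.9, 0.2, -0.9]
opening: 0.0436
gripper_force: 29.9
t 6.2 pos [0.5469 0.4554 0.1334] ori [-180.   -0. -180.] shift [-0.032 -0.003  0.874] turn [-0. -0.  0.]
```

```bash
python3 -m creep '[{"grip":1,"delta_pos":[0,0,0.87],"rotation":[0,0,0]},{"grip":1,"delta_pos":[0,0,0.87],"rotation":[0,0,0]},{"grip":1,"delta_pos":[0,0,0.87],"rotation":[0,0,0]},{"grip":0.35,"delta_pos":[0,0,0.87],"rotation":[0,0,0]},{"grip":0.35,"delta_pos":[0,0,0.87],"rotation":[0,0,0]}]'
python3 -m creep '[{"grip":0.35,"delta_pos":[0,0,0],"rotation":[0,0,0]},{"grip":0.35,"delta_pos":[0,0,-0.5],"rotation":[0,0,0]},{"grip":0.35,"delta_pos":[0,0,-1],"rotation":[0,0,0]},{"grip":0.35,"delta_pos":[0,0,-1],"rotation":[0,0,0]},{"grip":0.35,"delta_pos":[0,0,-1],"rotation":[0,0,0]}]'
python3 -c "
from h import *
s=snap('wrist','w2.png');c=snap('top','t2.png')['color'][180:300,200:360,::-1]; cv2.imwrite('pics/c4.png',np.hstack([cv2.resize(c,(400,300)),cv2.resize(s['color'][:,:,::-1],(400,300))]))"
```

```text
clock: 6.75
tool_pos: [0.5488, 0.4559, 0.0495]
orientation: [179.8, 0.2, 179.9]
force: [0.1, 0.1, 1.5]
opening: 0.054
gripper_force: 0.0
clock: 7.25
tool_pos: [0.5481, 0.4564, 0.1508]
orientation: [179.7, 0.2, 179.9]
force: [-0.0, -0.7, -1.7]
opening: 0.0571
gripper_force: 0.0
```

View pics/c4.png

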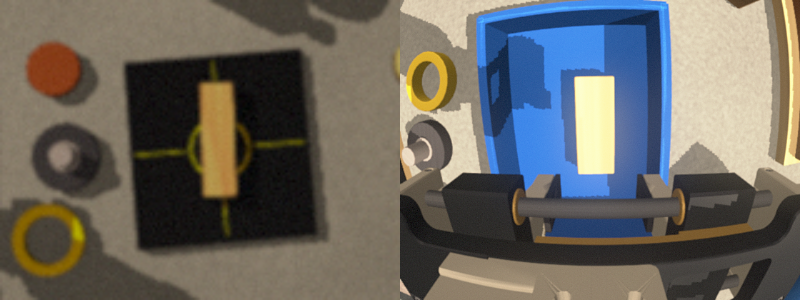

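Offcut2 lies in the crate (596,125); offcut1 is unmoved (219,139). Now offcut1.

```bash
python3 -m creep '[{"grip":0.25,"delta_pos":[-0.04,-0.86,0],"rotation":[0,0,0]},{"grip":0.25,"delta_pos":[-0.04,-0.86,0],"rotation":[0,0,0]},{"grip":0.25,"delta_pos":[-0.04,-0.86,0],"rotation":[0,0,0]}]' >/dev/null
python3 -m creep '[{"grip":0.25,"delta_pos":[-0.04,-0.86,0],"rotation":[0,0,0]},{"grip":0.25,"delta_pos":[-0.04,-0.86,0],"rotation":[0,0,0]},{"grip":0.25,"delta_pos":[-0.04,-0.86,0],"rotation":[0,0,0]}]' >/dev/null
python3 -m creep '[{"grip":0.25,"delta_pos":[-0.04,-0.86,0],"rotation":[0,0,0]},{"grip":0.25,"delta_pos":[-0.04,-0.86,0],"rotation":[0,0,0]},{"grip":0.25,"delta_pos":[-0.04,-0.86,0],"rotation":[0,0,0]}]' >/dev/null
python3 -m creep '[{"grip":0.25,"delta_pos":[-0.04,-0.86,0],"rotation":[0,0,0]},{"grip":0.25,"delta_pos":[-0.04,-0.86,0],"rotation":[0,0,0]},{"grip":0.25,"delta_pos":[-0.04,-0.86,0],"rotation":[0,0,0]}]' >/dev/null
python3 -m creep '[{"grip":0.25,"delta_pos":[-0.04,-0.86,0],"rotation":[0,0,-0.02]},{"grip":0.25,"delta_pos":[-0.04,-0.86,0],"rotation":[0,0,-0.02]},{"grip":0.25,"delta_pos":[-0.04,-0.86,0],"rotation":[0,0,-0.02]}]' 
python3 -m creep '[{"grip":0.25,"delta_pos":[0,0,0.99],"rotation":[0,0,0]},{"grip":0.25,"delta_pos":[0,0,0.99],"rotation":[0,0,0]},{"grip":0.25,"delta_pos":[0,0,0.99],"rotation":[0,0,0]},{"grip":1,"delta_pos":[0,0,0.99],"rotation":[0,0,0]},{"grip":1,"delta_pos":[0,0,0.99],"rotation":[0,0,0]}]'
python3 -m creep '[{"grip":1,"delta_pos":[0,0,0],"rotation":[0,0,0]},{"grip":1,"delta_pos":[0,0,0],"rotation":[0,0,0]},{"grip":1,"delta_pos":[0,0,-0.3],"rotation":[0,0,0]},{"grip":1,"delta_pos":[0,0,-0.6],"rotation":[0,0,0]},{"grip":1,"delta_pos":[0,0,-1],"rotation":[0,0,0]}]'
python3 -c "
from h import *
to(.53,.385,.056,180)"
```

```text
clock: 8.85
tool_pos: [0.5665, 0.023, 0.1459]
orientation: [-180.0, -0.1, -178.4]
force: [-0.2, -0.3, -0.5]
opening: 0.0657
gripper_force: 0.0
clock: 9.35
tool_pos: [0.5673, 0.026, 0.0484]
orientation: [180.0, 0.0, -178.2]
force: [0.4, 1.3, -0.4]
opening: 0.0546
gripper_force: 0.0
clock: 9.85
tool_pos: [0.5656, 0.025, 0.148]
orientation: [-180.0, -0.1, -178.3]
force: [1.3, 0.3, -1.7]
opening: 0.0377
gripper_force: 30.0
t 9.8 pos [0.5656 0.025  0.148 ] ori [-1.800e+02 -1.000e-01 -1.783e+02] shift [0.247 3.61  0.92 ] turn [-0.    -0.001  0.019]
```

```bash
python3 -m creep '[{"grip":1,"delta_pos":[0.07,0.92,0],"rotation":[0,0,0.019]},{"grip":1,"delta_pos":[0.07,0.92,0],"rotation":[0,0,0.019]},{"grip":1,"delta_pos":[0.07,0.92,0],"rotation":[0,0,0.019]}]' >/dev/null
python3 -m creep '[{"grip":1,"delta_pos":[0.07,0.92,0],"rotation":[0,0,0]},{"grip":1,"delta_pos":[0.07,0.92,0],"rotation":[0,0,0]},{"grip":1,"delta_pos":[0.07,0.92,0],"rotation":[0,0,0]}]' >/dev/null
python3 -m creep '[{"grip":1,"delta_pos":[0.07,0.92,0],"rotation":[0,0,0]},{"grip":1,"delta_pos":[0.07,0.92,0],"rotation":[0,0,0]},{"grip":1,"delta_pos":[0.07,0.92,0],"rotation":[0,0,0]}]' >/dev/null
python3 -m creep '[{"grip":1,"delta_pos":[0.07,0.92,0],"rotation":[0,0,0]},{"grip":1,"delta_pos":[0.07,0.92,0],"rotation":[0,0,0]},{"grip":1,"delta_pos":[0.07,0.92,0],"rotation":[0,0,0]}]'
python3 -m creep '[{"grip":1,"delta_pos":[0,0,0.9],"rotation":[0,0,0]},{"grip":1,"delta_pos":[0,0,0.9],"rotation":[0,0,0]},{"grip":1,"delta_pos":[0,0,0.9],"rotation":[0,0,0]},{"grip":0.45,"delta_pos":[0,0,0.9],"rotation":[0,0,0]},{"grip":0.45,"delta_pos":[0,0,0.9],"rotation":[0,0,0]}]'
python3 -m creep '[{"grip":0.45,"delta_pos":[0,0,0],"rotation":[0,0,0]},{"grip":0.45,"delta_pos":[0,0,-0.5],"rotation":[0,0,0]},{"grip":0.45,"delta_pos":[0,0,-1],"rotation":[0,0,0]},{"grip":0.45,"delta_pos":[0,0,-1],"rotation":[0,0,0]},{"grip":0.45,"delta_pos":[0,0,-1],"rotation":[0,0,0]}]'
python3 -c "
from h import *
s=snap('wrist','w3.png');t=snap('top','t3.png');c=t['color'][180:300,200:360,::-1]; cv2.imwrite('pics/c5.png',np.hstack([cv2.resize(c,(480,360),interpolation=cv2.INTER_CUBIC),cv2.resize(s['color'][:,:,::-1],(320,360))]))
to(.555,-.222,.15,180)
# yellow pixels: circle fit on the board
i=t['color'].astype(int); m=(i[...,0]>60)&(i[...,1]>60)&(i[...,2]<i[...,1]*.55)
v,u=np.nonzero(m); k=(abs(u-287.6)<25)&(abs(v-239)<25)
P=np.array([px(t,a,b,.018)[:2] for a,b in zip(u[k],v[k])]); r=np.hypot(*(P-[.5612,.0217]).T); P=P[(r>.027)&(r<.041)]
from scipy.optimize import least_squares
f=least_squares(lambda q:np.hypot(*(P-q[:2]).T)-q[2],[.56,.02,.034],loss='soft_l1',f_scale=.001); print(len(P),f.x)"
```

```text
clock: 11.05
tool_pos: [0.5357, 0.3967, 0.1475]
orientation: [179.9, 0.0, -179.8]
force: [-0.5, -1.0, -0.3]
opening: 0.0374
gripper_force: 30.0
clock: 11.55
tool_pos: [0.5374, 0.3939, 0.0605]
orientation: [179.9, 0.2, -180.0]
force: [0.2, -0.1, 0.4]
opening: 0.0467
gripper_force: 0.0
clock: 12.05
tool_pos: [0.5368, 0.394, 0.1616]
orientation: [179.7, 0.2, -180.0]
force: [-0.1, -0.9, -0.7]
opening: 0.0483
gripper_force: 0.0
t 12.2 pos [0.5357 0.3928 0.1583] ori [ 179.9    0.  -180. ] shift [-0.192 -6.148  0.077] turn [0.001 0.    0.   ]
182 [0.56155806 0.02214201 0.03388778]
```

View pics/c5.png

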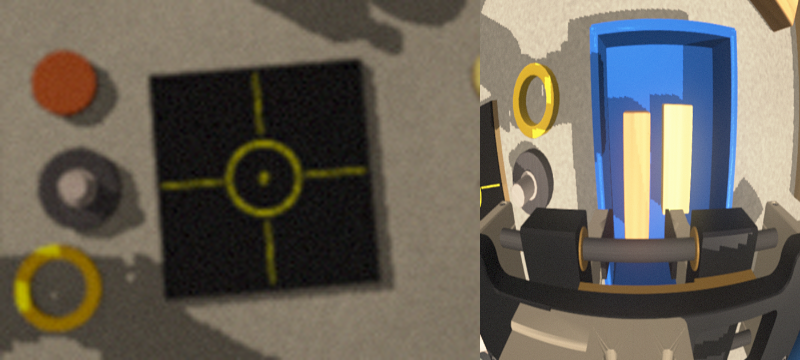

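Both offcuts are in the crate; the circle is clear, at (0.5616, 0.0221). Now to the walnut disc, taking a wrist measurement of the circle on the way.

```bash
cat >> h.py <<'E'
def fish(s,u,v,z):
    K=s['intrinsics']; a=np.array([u-K[0,2],v-K[1,2]]); r=np.hypot(*a); th=r/K[0,0]
    d=s['R'].T@np.array([*(np.sin(th)*a/max(r,1e-9)),np.cos(th)]); c=-s['R'].T@s['t']
    return c+d*(z-c[2])/d[2]
E
python3 -m creep '[{"grip":0,"delta_pos":[-0.03,-0.88,0],"rotation":[0,0,0]},{"grip":0,"delta_pos":[-0.03,-0.88,0],"rotation":[0,0,0]},{"grip":0,"delta_pos":[-0.03,-0.88,0],"rotation":[0,0,0]}]' >/dev/null
python3 -m creep '[{"grip":0,"delta_pos":[-0.03,-0.88,0],"rotation":[0,0,0]},{"grip":0,"delta_pos":[-0.03,-0.88,0],"rotation":[0,0,0]},{"grip":0,"delta_pos":[-0.03,-0.88,0],"rotation":[0,0,0]}]' >/dev/null
python3 -m creep '[{"grip":0,"delta_pos":[-0.03,-0.88,0],"rotation":[0,0,0]},{"grip":0,"delta_pos":[-0.03,-0.88,0],"rotation":[0,0,0]},{"grip":0,"delta_pos":[-0.03,-0.88,0],"rotation":[0,0,0]}]' >/dev/null
python3 -m creep '[{"grip":0,"delta_pos":[-0.03,-0.88,0],"rotation":[0,0,0]},{"grip":0,"delta_pos":[-0.03,-0.88,0],"rotation":[0,0,0]},{"grip":0,"delta_pos":[-0.03,-0.88,0],"rotation":[0,0,0]},{"grip":0,"delta_pos":[-0.03,-0.88,0],"rotation":[0,0,0]}]'
cat > circ.py <<'E'
from h import *
from scipy.optimize import least_squares
def fit(t,pf):
    i=t['color'].astype(int); m=(i[...,0]>60)&(i[...,1]>60)&(i[...,2]<i[...,1]*.6)
    v,u=np.nonzero(m); P=np.array([pf(t,a,b,.018)[:2] for a,b in zip(u,v)]); 
    r=np.hypot(*(P-[.5612,.0217]).T); P=P[(r>.024)&(r<.044)]
    f=least_squares(lambda q:np.hypot(*(P-q[:2]).T)-q[2],[.56,.02,.034],loss='soft_l1',f_scale=.001); print(len(P),f.x)
if __name__=='__main__':
    fit(snap('wrist','w4.png'),fish); fit(snap('scene','s4.png'),px); fit(snap('top','t4.png'),px); to(.555,-.222,.16,180)
E
python3 circ.py
```

```text
clock: 13.45
tool_pos: [0.5481, 0.0408, 0.1571]
orientation: [-180.0, -0.0, 179.9]
force: [-0.7, 0.1, 0.7]
opening: 0.0873
gripper_force: 0.0
1414 [0.5614209  0.02270924 0.03436643]
109 [0.55893669 0.02032629 0.03432638]
0 [0.56  0.02  0.034]
t 13.6 pos [0.5482 0.0421 0.1573] ori [-180.    -0.  -179.9] shift [-0.064 -2.641 -0.027] turn [-0.    -0.     0.001]
```

```bash
python3 -m creep '[{"grip":0,"delta_pos":[-0.02,-0.88,0],"rotation":[0,0,0]},{"grip":0,"delta_pos":[-0.02,-0.88,0],"rotation":[0,0,0]},{"grip":0,"delta_pos":[-0.02,-0.88,0],"rotation":[0,0,0]}]' >/dev/null
python3 -m creep '[{"grip":0,"delta_pos":[-0.02,-0.88,0],"rotation":[0,0,0]},{"grip":0,"delta_pos":[-0.02,-0.88,0],"rotation":[0,0,0]},{"grip":0,"delta_pos":[-0.02,-0.88,0],"rotation":[0,0,0]}]' >/dev/null
python3 -m creep '[{"grip":0,"delta_pos":[-0.03,-0.88,0],"rotation":[0,0,0]},{"grip":0,"delta_pos":[-0.03,-0.88,0],"rotation":[0,0,0]},{"grip":0,"delta_pos":[-0.03,-0.88,0],"rotation":[0,0,0]},{"grip":0,"delta_pos":[-0.03,-0.88,0],"rotation":[0,0,0]}]'
python3 - <<'E'
from h import *
s=snap('wrist','w5.png'); to(.555,-.222,.028,180)
# predicted disc outline at estimated pose drawn on the wrist picture
K=s['intrinsics']
def fp(X):
    c=s['R']@X+s['t']; th=np.arctan2(np.hypot(c[0],c[1]),c[2]); return K[:2,2]+K[0,0]*th*c[:2]/np.hypot(c[0],c[1])
im=s['color'][:,:,::-1].copy()
for x,y,h in [(.5549,-.222,.03),(.4443,-.2258,.024),(.662,-.2154,.024)]:
    q=np.array([fp(np.array([x+.032*np.cos(a),y+.032*np.sin(a),h])) for a in np.linspace(0,6.28,60)]); cv2.polylines(im,[(q*8).astype(int)],True,(0,255,0),1,cv2.LINE_AA,3)
cv2.imwrite('pics/w5o.png',im)
E
```

```text
clock: 14.6
tool_pos: [0.5555, -0.2224, 0.1571]
orientation: [180.0, -0.0, 180.0]
force: [-0.1, 0.5, 0.0]
opening: 0.0875
gripper_force: 0.0
t 14.7 pos [ 0.5555 -0.2219  0.1573] ori [ 180.   -0. -180.] shift [ 0.004 -0.002  1.293] turn [ 0.    -0.     0.001]
```

View pics/w5o.png

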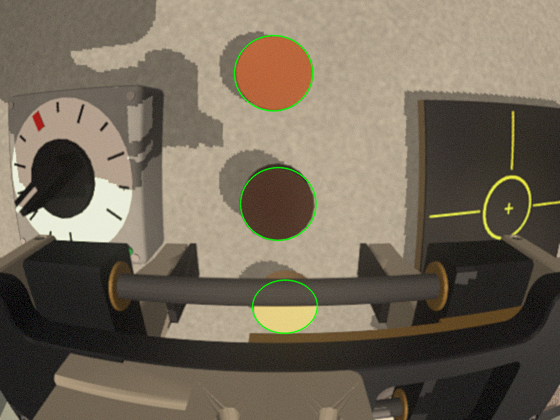

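Outlines match discs (cherry (273,73), walnut (278,203), maple (285,306)) within a millimetre. Grip walnut.

```bash
python3 -m creep '[{"grip":0,"delta_pos":[0,0,0.7],"rotation":[0,0,0]},{"grip":0,"delta_pos":[0,0,0.7],"rotation":[0,0,0]},{"grip":0,"delta_pos":[0,0,0.7],"rotation":[0,0,0]}]' >/dev/null
python3 -m creep '[{"grip":0,"delta_pos":[0,0,0.58],"rotation":[0,0,0]},{"grip":0,"delta_pos":[0,0,0.58],"rotation":[0,0,0]},{"grip":0,"delta_pos":[0,0,0.58],"rotation":[0,0,0]},{"grip":1,"delta_pos":[0,0,0.58],"rotation":[0,0,0]},{"grip":1,"delta_pos":[0,0,0.58],"rotation":[0,0,0]}]'
python3 -m creep '[{"grip":1,"delta_pos":[0,0,0],"rotation":[0,0,0]},{"grip":1,"delta_pos":[0,0,0],"rotation":[0,0,0]},{"grip":1,"delta_pos":[0,0,-0.3],"rotation":[0,0,0]},{"grip":1,"delta_pos":[0,0,-0.6],"rotation":[0,0,0]},{"grip":1,"delta_pos":[0,0,-0.8],"rotation":[0,0,0]}]'
python3 -m creep '[{"grip":1,"delta_pos":[-0.02,0.81,0],"rotation":[0,0,0]},{"grip":1,"delta_pos":[-0.02,0.81,0],"rotation":[0,0,0]},{"grip":1,"delta_pos":[-0.02,0.81,0],"rotation":[0,0,0]}]' >/dev/null
python3 -m creep '[{"grip":1,"delta_pos":[-0.02,0.81,0],"rotation":[0,0,0]},{"grip":1,"delta_pos":[-0.02,0.81,0],"rotation":[0,0,0]},{"grip":1,"delta_pos":[-0.02,0.81,0],"rotation":[0,0,0]}]' >/dev/null
python3 -m creep '[{"grip":1,"delta_pos":[-0.02,0.81,0],"rotation":[0,0,0]},{"grip":1,"delta_pos":[-0.02,0.81,0],"rotation":[0,0,0]},{"grip":1,"delta_pos":[-0.02,0.81,0],"rotation":[0,0,0]},{"grip":1,"delta_pos":[-0.02,0.81,0],"rotation":[0,0,0]}]'
python3 -c "
from h import *
to(.561,.022,.05,180);to(.561,.022,.05,180)"
```

```text
clock: 15.45
tool_pos: [0.5567, -0.223, 0.0318]
orientation: [-180.0, 0.2, -179.9]
force: [-0.3, 0.0, 0.1]
opening: 0.0769
gripper_force: 0.0
clock: 15.95
tool_pos: [0.5558, -0.2233, 0.1119]
orientation: [-180.0, 0.1, -180.0]
force: [-0.4, -0.1, 0.4]
opening: 0.0632
gripper_force: 30.0
clock: 16.95
tool_pos: [0.561, 0.0201, 0.1096]
orientation: [-180.0, -0.0, -179.9]
force: [0.5, 0.1, -0.7]
opening: 0.0635
gripper_force: 30.0
t 16.9 pos [0.561  0.0201 0.1096] ori [-180.    -0.  -179.9] shift [0.    0.019 0.596] turn [-0.    -0.     0.001]
t 16.9 pos [0.561  0.0201 0.1096] ori [-180.    -0.  -179.9] shift [0.    0.019 0.596] turn [-0.    -0.     0.001]
```

```bash
python3 -m creep '[{"grip":1,"delta_pos":[0,0.015,0.3],"rotation":[0,0,0]},{"grip":1,"delta_pos":[0,0.015,0.5],"rotation":[0,0,0]},{"grip":1,"delta_pos":[0,0.015,0.61],"rotation":[0,0,0]},{"grip":1,"delta_pos":[0,0.015,0.61],"rotation":[0,0,0]},{"grip":1,"delta_pos":[0,0.015,0.61],"rotation":[0,0,0]}]'
python3 -c "
from h import *
to(.561,.022,.0475,180)"
python3 -m creep '[{"grip":0,"delta_pos":[0,0,0],"rotation":[0,0,0]},{"grip":0,"delta_pos":[0,0,0],"rotation":[0,0,0]},{"grip":0,"delta_pos":[0,0,0],"rotation":[0,0,0]},{"grip":0,"delta_pos":[0,0,0],"rotation":[0,0,0]}]'
python3 -c "
from h import *
to(.561,.022,.0475,-90)"
```

```text
clock: 17.45
tool_pos: [0.5612, 0.0206, 0.0487]
orientation: [-180.0, -0.0, 180.0]
force: [0.1, 0.2, -0.5]
opening: 0.0634
gripper_force: 30.0
t 17.4 pos [0.5612 0.0206 0.0487] ori [-180.   -0.  180.] shift [0.002 0.014 0.012] turn [-0. -0. -0.]
clock: 17.85
tool_pos: [0.5612, 0.0215, 0.0488]
orientation: [180.0, 0.0, -180.0]
force: [-0.5, -0.2, -0.2]
opening: 0.0859
gripper_force: 0.0
t 17.9 pos [0.5612 0.0215 0.0488] ori [ 180.    0. -180.] shift [0.002 0.005 0.013] turn [-0.  0. -1.]
```

```bash
python3 -m creep '[{"grip":0,"delta_pos":[0,0,0],"rotation":[0,0,-0.4]},{"grip":0,"delta_pos":[0,0,0],"rotation":[0,0,-0.4]},{"grip":0,"delta_pos":[0,0,0],"rotation":[0,0,-0.4]},{"grip":0,"delta_pos":[0,0,0],"rotation":[0,0,-0.4]},{"grip":0,"delta_pos":[0,0,0],"rotation":[0,0,-0.4]}]' >/dev/null
python3 -m creep '[{"grip":0,"delta_pos":[0,0,0],"rotation":[0,0,-0.4]},{"grip":0,"delta_pos":[0,0,0],"rotation":[0,0,-0.4]},{"grip":0,"delta_pos":[0,0,0],"rotation":[0,0,-0.4]},{"grip":0,"delta_pos":[0,0,0],"rotation":[0,0,-0.4]},{"grip":0,"delta_pos":[0,0,0],"rotation":[0,0,-0.4]}]' >/dev/null
python3 -m creep '[{"grip":0,"delta_pos":[0,0,0],"rotation":[0,0,-0.2]},{"grip":0,"delta_pos":[0,0,0],"rotation":[0,0,-0.2]},{"grip":0,"delta_pos":[0,0,0],"rotation":[0,0,-0.2]},{"grip":0,"delta_pos":[0,0,0],"rotation":[0,0,-0.2]}]'
python3 -c "
from h import *
to(.561,.022,.0475,-90)"
python3 -m creep '[{"grip":1,"delta_pos":[0,0,0],"rotation":[0,0,0]},{"grip":1,"delta_pos":[0,0,0],"rotation":[0,0,0]},{"grip":1,"delta_pos":[0,0,0],"rotation":[0,0,0]},{"grip":1,"delta_pos":[0,0,0],"rotation":[0,0,0]},{"grip":1,"delta_pos":[0,0,0],"rotation":[0,0,0]}]'
python3 -m creep '[{"grip":0,"delta_pos":[0,0,0],"rotation":[0,0,0]},{"grip":0,"delta_pos":[0,0,0],"rotation":[0,0,0]},{"grip":0,"delta_pos":[0,0,0],"rotation":[0,0,0]},{"grip":0,"delta_pos":[0,0,0],"rotation":[0,0,0]}]'
python3 -m creep '[{"grip":0,"delta_pos":[0,0,-1],"rotation":[0,0,0.4]},{"grip":0,"delta_pos":[0,0,-1],"rotation":[0,0,0.4]},{"grip":0,"delta_pos":[0,0,-1],"rotation":[0,0,0.4]},{"grip":0,"delta_pos":[0,0,-1],"rotation":[0,0,0.4]},{"grip":0,"delta_pos":[0,0,-1],"rotation":[0,0,0.4]}]' >/dev/null
python3 -m creep '[{"grip":0,"delta_pos":[0,0,0],"rotation":[0,0,0.4]},{"grip":0,"delta_pos":[0,0,0],"rotation":[0,0,0.4]},{"grip":0,"delta_pos":[0,0,0],"rotation":[0,0,0.4]},{"grip":0,"delta_pos":[0,0,0],"rotation":[0,0,0.4]},{"grip":0,"delta_pos":[0,0,0],"rotation":[0,0,0.4]}]' >/dev/null
python3 -m creep '[{"grip":0,"delta_pos":[0,0,0],"rotation":[0,0,0.2]},{"grip":0,"delta_pos":[0,0,0],"rotation":[0,0,0.2]},{"grip":0,"delta_pos":[0,0,0],"rotation":[0,0,0.2]},{"grip":0,"delta_pos":[0,0,0],"rotation":[0,0,0.2]}]'
python3 - <<'E'
from h import *
to(.561,.022,.15,180)
E
```

```text
clock: 19.25
tool_pos: [0.561, 0.0215, 0.0486]
orientation: [-180.0, 0.0, -90.3]
force: [1.0, 0.7, 0.2]
opening: 0.0878
gripper_force: 0.0
t 19.2 pos [0.561  0.0215 0.0486] ori [-180.     0.   -90.3] shift [-0.005  0.     0.011] turn [-0.     0.    -0.004]
clock: 19.75
tool_pos: [0.561, 0.0215, 0.0486]
orientation: [180.0, -0.0, -90.0]
force: [0.0, 0.0, 0.2]
opening: 0.0632
gripper_force: 30.0
clock: 20.15
tool_pos: [0.5611, 0.0215, 0.0486]
orientation: [-180.0, 0.0, -90.0]
force: [-0.1, 0.3, -0.5]
opening: 0.0863
gripper_force: 0.0
clock: 21.55
tool_pos: [0.561, 0.0215, 0.1484]
orientation: [-180.0, -0.0, -179.6]
force: [0.3, -0.3, 0.3]
opening: 0.0874
gripper_force: 0.0
t 21.6 pos [0.561  0.0215 0.1484] ori [-180.    -0.  -179.6] shift [-0.     0.005 -0.016] turn [-0.    -0.     0.004]
```

```bash
python3 -m creep '[{"grip":0,"delta_pos":[-1.0,-0.2,0],"rotation":[0,0,0]},{"grip":0,"delta_pos":[-1.0,-0.2,0],"rotation":[0,0,0]},{"grip":0,"delta_pos":[-1.0,-0.2,0],"rotation":[0,0,0]},{"grip":0,"delta_pos":[-1.0,-0.2,0],"rotation":[0,0,0]}]' >/dev/null
python3 - <<'E'
from h import *
from circ import fit
s=snap('wrist','w6.png'); cv2.imwrite('pics/w6c.png',cv2.resize(s['color'][100:250,180:380,::-1],(800,600),interpolation=cv2.INTER_CUBIC))
fit(s,fish); to(.662,-.2154,.15,180)
E
```

```text
730 [0.55949031 0.02323062 0.03562904]
t 22.0 pos [0.6606 0.0013 0.1475] ori [-1.800e+02 -1.000e-01 -1.798e+02] shift [-0.007 -2.167 -0.024] turn [-0.    -0.001  0.002]
```

View pics/w6c.png

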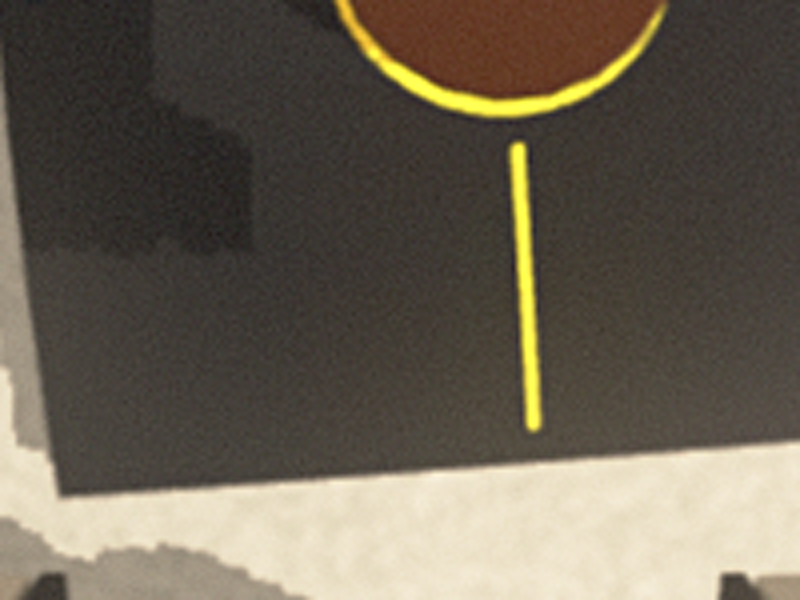

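```bash
cat > cmp.py <<'E'
from h import *
from scipy.optimize import least_squares
import sys
def cir(P,r0): 
    f=least_squares(lambda q:np.hypot(*(P-q).T)-r0,[.561,.022],loss='soft_l1',f_scale=.0007); return f.x,np.std(np.hypot(*(P-f.x).T)-r0)
def ring(s,hue,z,r0,c=(.561,.022),pf=fish,rng=.045):
    i=s['color']; h=cv2.cvtColor(i,cv2.COLOR_RGB2HSV); m=cv2.inRange(h,hue[0],hue[1])
    n,l,st,ce=cv2.connectedComponentsWithStats(m)
    # keep components near c
    m2=np.zeros_like(m)
    for k in range(1,n):
        if st[k,4]>30 and np.hypot(*(pf(s,*ce[k],z)[:2]-c))<rng: m2[l==k]=255
    cs,_=cv2.findContours(m2,cv2.RETR_EXTERNAL,cv2.CHAIN_APPROX_NONE); p=np.vstack(cs)[:,0]
    P=np.array([pf(s,a,b,z)[:2] for a,b in p]); d=np.hypot(*(P-c).T); P=P[abs(d-r0)<.006]; return cir(P,r0),len(P)
E
python3 - <<'E'
from cmp import *
s=dict(np.load('pics/w6.png.npz'))
h=cv2.cvtColor(s['color'],cv2.COLOR_RGB2HSV); 
u=lambda x,y:h[y,x]
print(u(180+510//4,100+10), u(180+505//4,100+107//4),u(300,150),h[60:100:10,300])
print(ring(s,((0,60,30),(15,255,180)),.048,.032)); print(ring(s,((22,120,80),(38,255,255)),.018,.0355))
im=cv2.resize(s['color'][30:150,225:385,::-1],(800,600),interpolation=cv2.INTER_CUBIC); cv2.imwrite('pics/w6d.png',im)
E
```

```text
[ 11 163 103] [ 30 176 255] [16 44 64] [[  9 151 103]
 [ 10 162  99]
 [ 10 158 103]
 [  9 162 101]]
((array([0.56056707, 0.02155239]), np.float64(0.0004596659509291159)), 252)
((array([0.56009824, 0.02324088]), np.float64(0.0013306151738671234)), 216)
```

View pics/w6d.png

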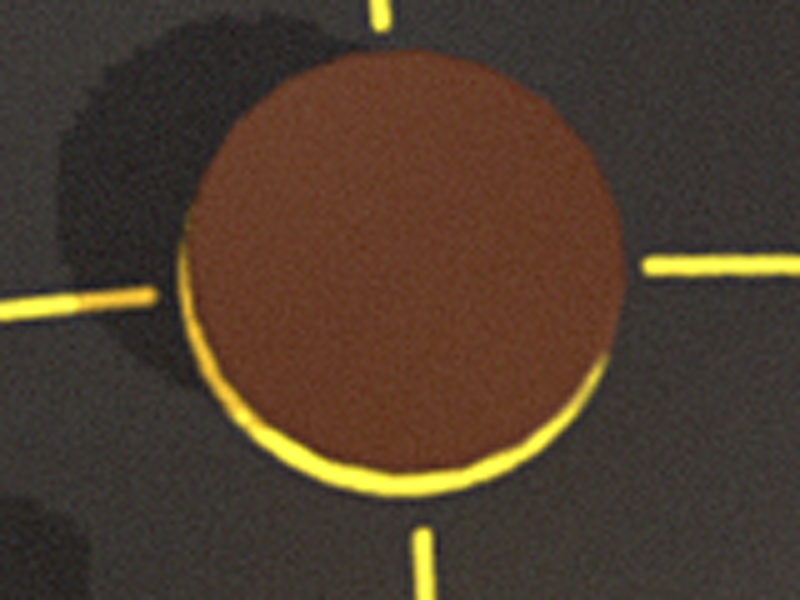

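Walnut is centred on its ring within about 1 mm (fit 0.5606, 0.0216; ring evenly visible around lower side). Next maple.

```bash
python3 -m creep '[{"grip":0,"delta_pos":[0,-0.72,0],"rotation":[0,0,0]},{"grip":0,"delta_pos":[0,-0.72,0],"rotation":[0,0,0]},{"grip":0,"delta_pos":[0,-0.72,0],"rotation":[0,0,0]}]' >/dev/null
python3 -m creep '[{"grip":0,"delta_pos":[0,-0.72,0],"rotation":[0,0,0]},{"grip":0,"delta_pos":[0,-0.72,0],"rotation":[0,0,0]},{"grip":0,"delta_pos":[0,-0.72,0],"rotation":[0,0,0]}]' >/dev/null
python3 -m creep '[{"grip":0,"delta_pos":[0,-0.72,0],"rotation":[0,0,0]},{"grip":0,"delta_pos":[0,-0.72,0],"rotation":[0,0,0]},{"grip":0,"delta_pos":[0,-0.72,0],"rotation":[0,0,0]},{"grip":0,"delta_pos":[0,-0.72,0],"rotation":[0,0,0]}]'
python3 -m creep '[{"grip":0,"delta_pos":[0,0,0.7],"rotation":[0,0,0]},{"grip":0,"delta_pos":[0,0,0.7],"rotation":[0,0,0]},{"grip":0,"delta_pos":[0,0,0.7],"rotation":[0,0,0]}]'
python3 -c "
from h import *
to(.662,-.2154,.027,180)"
```

```text
clock: 23.0
tool_pos: [0.6607, -0.2137, 0.1488]
orientation: [180.0, 0.0, -179.9]
force: [-0.3, 0.8, 0.1]
opening: 0.088
gripper_force: 0.0
clock: 23.3
tool_pos: [0.6588, -0.2123, 0.0752]
orientation: [179.9, -0.3, -179.9]
force: [-0.0, 0.4, -0.9]
opening: 0.0877
gripper_force: 0.0
t 23.3 pos [ 0.6588 -0.2123  0.0752] ori [ 179.9   -0.3 -179.9] shift [-0.035 -0.032  0.481] turn [ 0.001 -0.004  0.001]
```

```bash
python3 -m creep '[{"grip":0,"delta_pos":[-0.01,-0.02,0.51],"rotation":[0,0,0]},{"grip":0,"delta_pos":[-0.01,-0.02,0.51],"rotation":[0,0,0]},{"grip":0,"delta_pos":[-0.01,-0.02,0.51],"rotation":[0,0,0]},{"grip":1,"delta_pos":[-0.01,-0.02,0.51],"rotation":[0,0,0]},{"grip":1,"delta_pos":[-0.01,-0.02,0.51],"rotation":[0,0,0]}]'
python3 -m creep '[{"grip":1,"delta_pos":[0,0,0],"rotation":[0,0,0]},{"grip":1,"delta_pos":[0,0,0],"rotation":[0,0,0]},{"grip":1,"delta_pos":[0,0,-0.3],"rotation":[0,0,0]},{"grip":1,"delta_pos":[0,0,-0.6],"rotation":[0,0,0]},{"grip":1,"delta_pos":[0,0,-0.9],"rotation":[0,0,0]}]'
python3 -m creep '[{"grip":1,"delta_pos":[0.34,0.79,0],"rotation":[0,0,0]},{"grip":1,"delta_pos":[0.34,0.79,0],"rotation":[0,0,0]},{"grip":1,"delta_pos":[0.34,0.79,0],"rotation":[0,0,0]}]' >/dev/null
python3 -m creep '[{"grip":1,"delta_pos":[0.34,0.79,0],"rotation":[0,0,0]},{"grip":1,"delta_pos":[0.34,0.79,0],"rotation":[0,0,0]},{"grip":1,"delta_pos":[0.34,0.79,0],"rotation":[0,0,0]}]' >/dev/null
python3 -m creep '[{"grip":1,"delta_pos":[0.34,0.79,0],"rotation":[0,0,0]},{"grip":1,"delta_pos":[0.34,0.79,0],"rotation":[0,0,0]},{"grip":1,"delta_pos":[0.34,0.79,0],"rotation":[0,0,0]},{"grip":1,"delta_pos":[0.34,0.79,0],"rotation":[0,0,0]}]'
python3 -m creep '[{"grip":1,"delta_pos":[0,0,0],"rotation":[0,0,0]},{"grip":1,"delta_pos":[0,0,0],"rotation":[0,0,0]}]' >/dev/null
python3 -c "
from h import *
to(.561,.0215,.0755,180)"
```

```text
clock: 23.8
tool_pos: [0.6638, -0.2163, 0.0305]
orientation: [-180.0, 0.2, -179.9]
force: [0.5, -0.4, -0.2]
opening: 0.0767
gripper_force: 0.0
clock: 24.3
tool_pos: [0.6619, -0.2165, 0.1187]
orientation: [-180.0, -0.0, -180.0]
force: [0.4, 0.5, -0.4]
opening: 0.0632
gripper_force: 30.0
clock: 25.3
tool_pos: [0.5604, 0.0209, 0.118]
orientation: [180.0, 0.0, -179.9]
force: [0.4, -0.6, -0.4]
opening: 0.0631
gripper_force: 30.0
t 25.5 pos [0.5604 0.0196 0.1175] ori [-180.   -0.  180.] shift [-0.006  0.02   0.42 ] turn [-0.    -0.    -0.001]
```

```bash
python3 -m creep '[{"grip":1,"delta_pos":[-0.006,0.02,0.25],"rotation":[0,0,0]},{"grip":1,"delta_pos":[-0.006,0.02,0.38],"rotation":[0,0,0]},{"grip":1,"delta_pos":[-0.006,0.02,0.42],"rotation":[0,0,0]},{"grip":1,"delta_pos":[-0.006,0.02,0.42],"rotation":[0,0,0]},{"grip":1,"delta_pos":[-0.006,0.02,0.42],"rotation":[0,0,0]}]'
python3 -m creep '[{"grip":0,"delta_pos":[0,0,0],"rotation":[0,0,0]},{"grip":0,"delta_pos":[0,0,0],"rotation":[0,0,0]},{"grip":0,"delta_pos":[0,0,0],"rotation":[0,0,0]},{"grip":0,"delta_pos":[0,0,0],"rotation":[0,0,0]}]'
python3 -m creep '[{"grip":0,"delta_pos":[0,0,0],"rotation":[0,0,-0.4]},{"grip":0,"delta_pos":[0,0,0],"rotation":[0,0,-0.4]},{"grip":0,"delta_pos":[0,0,0],"rotation":[0,0,-0.4]},{"grip":0,"delta_pos":[0,0,0],"rotation":[0,0,-0.4]},{"grip":0,"delta_pos":[0,0,0],"rotation":[0,0,-0.4]}]' >/dev/null
python3 -m creep '[{"grip":0,"delta_pos":[0,0,0],"rotation":[0,0,-0.4]},{"grip":0,"delta_pos":[0,0,0],"rotation":[0,0,-0.4]},{"grip":0,"delta_pos":[0,0,0],"rotation":[0,0,-0.4]},{"grip":0,"delta_pos":[0,0,0],"rotation":[0,0,-0.4]},{"grip":0,"delta_pos":[0,0,0],"rotation":[0,0,-0.4]}]' >/dev/null
python3 -m creep '[{"grip":0,"delta_pos":[0,0,0],"rotation":[0,0,-0.2]},{"grip":0,"delta_pos":[0,0,0],"rotation":[0,0,-0.2]},{"grip":0,"delta_pos":[0,0,0],"rotation":[0,0,-0.2]},{"grip":0,"delta_pos":[0,0,0],"rotation":[0,0,-0.2]}]'
python3 -c "
from h import *
to(.561,.0215,.0755,-90)"
```

```text
clock: 26.0
tool_pos: [0.5603, 0.0216, 0.0761]
orientation: [-180.0, -0.1, -180.0]
force: [-4.6, -0.2, 9.1]
opening: 0.0633
gripper_force: 30.0
clock: 26.4
tool_pos: [0.5607, 0.0223, 0.0753]
orientation: [-180.0, -0.0, -180.0]
force: [0.1, 0.5, 0.2]
opening: 0.086
gripper_force: 0.0
clock: 27.8
tool_pos: [0.5606, 0.0225, 0.0755]
orientation: [180.0, -0.0, -90.3]
force: [-0.3, -0.3, -0.1]
opening: 0.0876
gripper_force: 0.0
t 27.8 pos [0.5606 0.0225 0.0755] ori [180.   -0.  -90.3] shift [ 0.01  -0.004  0.   ] turn [ 0.    -0.    -0.004]
```

```bash
python3 -m creep '[{"grip":1,"delta_pos":[0,-0.004,0],"rotation":[0,0,0]},{"grip":1,"delta_pos":[0,-0.004,0],"rotation":[0,0,0]},{"grip":1,"delta_pos":[0,-0.004,0],"rotation":[0,0,0]},{"grip":1,"delta_pos":[0,-0.004,0],"rotation":[0,0,0]},{"grip":1,"delta_pos":[0,-0.004,0],"rotation":[0,0,0]}]'
python3 -m creep '[{"grip":0,"delta_pos":[0,0,0],"rotation":[0,0,0]},{"grip":0,"delta_pos":[0,0,0],"rotation":[0,0,0]},{"grip":0,"delta_pos":[0,0,0],"rotation":[0,0,0]},{"grip":0,"delta_pos":[0,0,0],"rotation":[0,0,0]}]' >/dev/null
python3 -m creep '[{"grip":0,"delta_pos":[0,0,-0.8],"rotation":[0,0,0.4]},{"grip":0,"delta_pos":[0,0,-0.8],"rotation":[0,0,0.4]},{"grip":0,"delta_pos":[0,0,-0.8],"rotation":[0,0,0.4]},{"grip":0,"delta_pos":[0,0,-0.8],"rotation":[0,0,0.4]},{"grip":0,"delta_pos":[0,0,-0.8],"rotation":[0,0,0.4]}]' >/dev/null
python3 -m creep '[{"grip":0,"delta_pos":[0,0,0],"rotation":[0,0,0.4]},{"grip":0,"delta_pos":[0,0,0],"rotation":[0,0,0.4]},{"grip":0,"delta_pos":[0,0,0],"rotation":[0,0,0.4]},{"grip":0,"delta_pos":[0,0,0],"rotation":[0,0,0.4]},{"grip":0,"delta_pos":[0,0,0],"rotation":[0,0,0.4]}]' >/dev/null
python3 -m creep '[{"grip":0,"delta_pos":[0,0,0],"rotation":[0,0,0.2]},{"grip":0,"delta_pos":[0,0,0],"rotation":[0,0,0.2]},{"grip":0,"delta_pos":[0,0,0],"rotation":[0,0,0.2]},{"grip":0,"delta_pos":[0,0,0],"rotation":[0,0,0.2]}]' >/dev/null
python3 -m creep '[{"grip":0,"delta_pos":[0.39,-0.83,0],"rotation":[0,0,0]},{"grip":0,"delta_pos":[0.39,-0.83,0],"rotation":[0,0,0]},{"grip":0,"delta_pos":[0.39,-0.83,0],"rotation":[0,0,0]}]' >/dev/null
python3 -m creep '[{"grip":0,"delta_pos":[0.39,-0.83,0],"rotation":[0,0,0]},{"grip":0,"delta_pos":[0.39,-0.83,0],"rotation":[0,0,0]},{"grip":0,"delta_pos":[0.39,-0.83,0],"rotation":[0,0,0]}]' >/dev/null
python3 -m creep '[{"grip":0,"delta_pos":[0.39,-0.83,0],"rotation":[0,0,0]},{"grip":0,"delta_pos":[0.39,-0.83,0],"rotation":[0,0,0]},{"grip":0,"delta_pos":[0.39,-0.83,0],"rotation":[0,0,0]},{"grip":0,"delta_pos":[0.39,-0.83,0],"rotation":[0,0,0]},{"grip":0,"delta_pos":[0.39,-0.83,0],"rotation":[0,0,0]}]'
python3 -c "
from h import *
to(.4443,-.2258,.0275,180)"
```

```text
clock: 28.3
tool_pos: [0.561, 0.0225, 0.0755]
orientation: [180.0, -0.0, -90.0]
force: [-0.0, 0.7, -0.2]
opening: 0.0637
gripper_force: 30.0
clock: 31.2
tool_pos: [0.4448, -0.2261, 0.1556]
orientation: [-180.0, 0.0, -179.8]
force: [-0.2, -0.1, -0.7]
opening: 0.0879
gripper_force: 0.0
t 31.2 pos [ 0.4448 -0.2261  0.1556] ori [-180.     0.  -179.8] shift [0.005 0.003 1.281] turn [-0.     0.     0.002]
```

```bash
python3 -m creep '[{"grip":0,"delta_pos":[0,0,0.7],"rotation":[0,0,0]},{"grip":0,"delta_pos":[0,0,0.7],"rotation":[0,0,0]},{"grip":0,"delta_pos":[0,0,0.7],"rotation":[0,0,0]}]' >/dev/null
python3 -m creep '[{"grip":0,"delta_pos":[0,0,0.58],"rotation":[0,0,0]},{"grip":0,"delta_pos":[0,0,0.58],"rotation":[0,0,0]},{"grip":0,"delta_pos":[0,0,0.58],"rotation":[0,0,0]},{"grip":1,"delta_pos":[0,0,0.58],"rotation":[0,0,0]},{"grip":1,"delta_pos":[0,0,0.58],"rotation":[0,0,0]}]'
python3 -m creep '[{"grip":1,"delta_pos":[0,0,0],"rotation":[0,0,0]},{"grip":1,"delta_pos":[0,0,0],"rotation":[0,0,0]},{"grip":1,"delta_pos":[0,0,-0.3],"rotation":[0,0,0]},{"grip":1,"delta_pos":[0,0,-0.6],"rotation":[0,0,0]},{"grip":1,"delta_pos":[0,0,-1],"rotation":[0,0,0]}]'
python3 -m creep '[{"grip":1,"delta_pos":[-0.39,0.83,0],"rotation":[0,0,0]},{"grip":1,"delta_pos":[-0.39,0.83,0],"rotation":[0,0,0]},{"grip":1,"delta_pos":[-0.39,0.83,0],"rotation":[0,0,0]}]' >/dev/null
python3 -m creep '[{"grip":1,"delta_pos":[-0.39,0.83,0],"rotation":[0,0,0]},{"grip":1,"delta_pos":[-0.39,0.83,0],"rotation":[0,0,0]},{"grip":1,"delta_pos":[-0.39,0.83,0],"rotation":[0,0,0]}]' >/dev/null
python3 -m creep '[{"grip":1,"delta_pos":[-0.39,0.83,0],"rotation":[0,0,0]},{"grip":1,"delta_pos":[-0.39,0.83,0],"rotation":[0,0,0]},{"grip":1,"delta_pos":[-0.39,0.83,0],"rotation":[0,0,0]},{"grip":1,"delta_pos":[-0.39,0.83,0],"rotation":[0,0,0]},{"grip":1,"delta_pos":[-0.39,0.83,0],"rotation":[0,0,0]}]'
python3 -c "
from h import *
to(.561,.022,.0995,180)"
```

```text
clock: 32.0
tool_pos: [0.4457, -0.2266, 0.0295]
orientation: [-180.0, 0.2, -179.9]
force: [-0.7, -0.9, -0.2]
opening: 0.0768
gripper_force: 0.0
clock: 32.5
tool_pos: [0.443, -0.2264, 0.128]
orientation: [180.0, -0.1, -180.0]
force: [0.9, -0.1, -1.3]
opening: 0.0636
gripper_force: 30.0
clock: 33.6
tool_pos: [0.5603, 0.0216, 0.1274]
orientation: [-180.0, -0.1, -180.0]
force: [-0.4, 0.7, -1.0]
opening: 0.0634
gripper_force: 30.0
t 33.6 pos [0.5603 0.0216 0.1274] ori [-1.8e+02 -1.0e-01 -1.8e+02] shift [-0.008  0.004  0.279] turn [-0.    -0.001  0.   ]
```

```bash
python3 -m creep '[{"grip":1,"delta_pos":[-0.006,0.004,0.15],"rotation":[0,0,0]},{"grip":1,"delta_pos":[-0.006,0.004,0.25],"rotation":[0,0,0]},{"grip":1,"delta_pos":[-0.006,0.004,0.275],"rotation":[0,0,0]},{"grip":1,"delta_pos":[-0.006,0.004,0.275],"rotation":[0,0,0]},{"grip":1,"delta_pos":[-0.006,0.004,0.275],"rotation":[0,0,0]}]'
python3 -m creep '[{"grip":0,"delta_pos":[0,0,0],"rotation":[0,0,0]},{"grip":0,"delta_pos":[0,0,0],"rotation":[0,0,0]},{"grip":0,"delta_pos":[0,0,0],"rotation":[0,0,0]},{"grip":0,"delta_pos":[0,0,0],"rotation":[0,0,0]}]'
python3 -m creep '[{"grip":0,"delta_pos":[0,0,0],"rotation":[0,0,-0.4]},{"grip":0,"delta_pos":[0,0,0],"rotation":[0,0,-0.4]},{"grip":0,"delta_pos":[0,0,0],"rotation":[0,0,-0.4]},{"grip":0,"delta_pos":[0,0,0],"rotation":[0,0,-0.4]},{"grip":0,"delta_pos":[0,0,0],"rotation":[0,0,-0.4]}]' >/dev/null
python3 -m creep '[{"grip":0,"delta_pos":[0,0,0],"rotation":[0,0,-0.4]},{"grip":0,"delta_pos":[0,0,0],"rotation":[0,0,-0.4]},{"grip":0,"delta_pos":[0,0,0],"rotation":[0,0,-0.4]},{"grip":0,"delta_pos":[0,0,0],"rotation":[0,0,-0.4]},{"grip":0,"delta_pos":[0,0,0],"rotation":[0,0,-0.4]}]' >/dev/null
python3 -m creep '[{"grip":0,"delta_pos":[0,0,0],"rotation":[0,0,-0.2]},{"grip":0,"delta_pos":[0,0,0],"rotation":[0,0,-0.2]},{"grip":0,"delta_pos":[0,0,0],"rotation":[0,0,-0.2]},{"grip":0,"delta_pos":[0,0,0],"rotation":[0,0,-0.2]}]'
python3 -c "
from h import *
to(.561,.022,.0995,-90)"
```

```text
clock: 34.1
tool_pos: [0.5609, 0.0217, 0.1005]
orientation: [-180.0, -0.1, 180.0]
force: [-2.8, -1.0, 5.6]
opening: 0.0635
gripper_force: 30.0
clock: 34.5
tool_pos: [0.5616, 0.0228, 0.1]
orientation: [180.0, -0.0, -180.0]
force: [-0.3, 0.0, -0.2]
opening: 0.0863
gripper_force: 0.0
clock: 35.9
tool_pos: [0.5616, 0.0229, 0.1]
orientation: [180.0, -0.0, -90.3]
force: [0.1, 0.4, -0.5]
opening: 0.0873
gripper_force: 0.0
t 35.9 pos [0.5616 0.0229 0.1   ] ori [180.   -0.  -90.3] shift [0.009 0.006 0.005] turn [ 0.    -0.    -0.004]
```

```bash
python3 -m creep '[{"grip":1,"delta_pos":[0,0.006,0],"rotation":[0,0,0]},{"grip":1,"delta_pos":[0,0.006,0],"rotation":[0,0,0]},{"grip":1,"delta_pos":[0,0.006,0],"rotation":[0,0,0]},{"grip":1,"delta_pos":[0,0.006,0],"rotation":[0,0,0]},{"grip":1,"delta_pos":[0,0.006,0],"rotation":[0,0,0]}]'
python3 -m creep '[{"grip":0,"delta_pos":[0,0,0],"rotation":[0,0,0]},{"grip":0,"delta_pos":[0,0,0],"rotation":[0,0,0]},{"grip":0,"delta_pos":[0,0,0],"rotation":[0,0,0]},{"grip":0,"delta_pos":[0,0,0],"rotation":[0,0,0]}]' >/dev/null
python3 -m creep '[{"grip":0,"delta_pos":[0,0,-0.6],"rotation":[0,0,0.4]},{"grip":0,"delta_pos":[0,0,-0.6],"rotation":[0,0,0.4]},{"grip":0,"delta_pos":[0,0,-0.6],"rotation":[0,0,0.4]},{"grip":0,"delta_pos":[0,0,-0.6],"rotation":[0,0,0.4]},{"grip":0,"delta_pos":[0,0,-0.6],"rotation":[0,0,0.4]}]' >/dev/null
python3 -m creep '[{"grip":0,"delta_pos":[0,0,0],"rotation":[0,0,0.4]},{"grip":0,"delta_pos":[0,0,0],"rotation":[0,0,0.4]},{"grip":0,"delta_pos":[0,0,0],"rotation":[0,0,0.4]},{"grip":0,"delta_pos":[0,0,0],"rotation":[0,0,0.4]},{"grip":0,"delta_pos":[0,0,0],"rotation":[0,0,0.4]}]' >/dev/null
python3 -m creep '[{"grip":0,"delta_pos":[0,0,0],"rotation":[0,0,0.2]},{"grip":0,"delta_pos":[0,0,0],"rotation":[0,0,0.2]},{"grip":0,"delta_pos":[0,0,0],"rotation":[0,0,0.2]},{"grip":0,"delta_pos":[0,0,0],"rotation":[0,0,0.2]}]' >/dev/null
python3 -m creep '[{"grip":0,"delta_pos":[-0.46,0.97,0],"rotation":[0,0,0]},{"grip":0,"delta_pos":[-0.46,0.97,0],"rotation":[0,0,0]},{"grip":0,"delta_pos":[-0.46,0.97,0],"rotation":[0,0,0]}]' >/dev/null
python3 -m creep '[{"grip":0,"delta_pos":[-0.46,0.97,0],"rotation":[0,0,0]},{"grip":0,"delta_pos":[-0.46,0.97,0],"rotation":[0,0,0]},{"grip":0,"delta_pos":[-0.46,0.97,0],"rotation":[0,0,0]},{"grip":0,"delta_pos":[-0.46,0.97,0],"rotation":[0,0,0]},{"grip":0,"delta_pos":[-0.46,0.97,0],"rotation":[0,0,0]}]'
python3 - <<'E'
from h import *
from cmp import ring
s=snap('wrist','w7.png'); to(.6539,.2169,.0275,180)
lo,hi=(0,110,60),(12,255,255)
print(ring(s,(lo,hi),.024,.032,(.6539,.2169)))
t=dict(np.load('pics/t4.png.npz')); t=dict(np.load('pics/t3.png.npz')); print(ring(t,(lo,hi),.024,.032,(.6539,.2169),px))
E
```

```text
clock: 36.4
tool_pos: [0.561, 0.0229, 0.1001]
orientation: [180.0, -0.0, -90.0]
force: [-0.6, 0.4, -0.1]
opening: 0.0631
gripper_force: 30.0
clock: 39.0
tool_pos: [0.6524, 0.2163, 0.1596]
orientation: [-180.0, -0.1, -179.8]
force: [-0.8, 0.0, 0.3]
opening: 0.0874
gripper_force: 0.0
t 39.0 pos [0.6524 0.2159 0.1599] ori [-180.    -0.  -179.9] shift [-0.016  0.01   1.324] turn [-0.    -0.     0.001]
((array([0.65252987, 0.21868812]), np.float64(0.0006296185208126668)), 203)
((array([0.65371738, 0.21671979]), np.float64(0.0009632509675289437)), 61)
```

```bash
python3 -m creep '[{"grip":0,"delta_pos":[-0.006,0.012,0.7],"rotation":[0,0,0]},{"grip":0,"delta_pos":[-0.006,0.012,0.7],"rotation":[0,0,0]},{"grip":0,"delta_pos":[-0.006,0.012,0.7],"rotation":[0,0,0]}]' >/dev/null
python3 -m creep '[{"grip":0,"delta_pos":[0,0,0.62],"rotation":[0,0,0]},{"grip":0,"delta_pos":[0,0,0.62],"rotation":[0,0,0]},{"grip":0,"delta_pos":[0,0,0.62],"rotation":[0,0,0]},{"grip":1,"delta_pos":[0,0,0.62],"rotation":[0,0,0]},{"grip":1,"delta_pos":[0,0,0.62],"rotation":[0,0,0]}]'
python3 -m creep '[{"grip":1,"delta_pos":[0,0,0],"rotation":[0,0,0]},{"grip":1,"delta_pos":[0,0,0],"rotation":[0,0,0]},{"grip":1,"delta_pos":[0,0,-0.3],"rotation":[0,0,0]},{"grip":1,"delta_pos":[0,0,-0.6],"rotation":[0,0,0]},{"grip":1,"delta_pos":[0,0,-1],"rotation":[0,0,0]}]'
python3 -m creep '[{"grip":1,"delta_pos":[0,0,-0.3],"rotation":[0,0,0]},{"grip":1,"delta_pos":[0,0,-0.3],"rotation":[0,0,0]},{"grip":1,"delta_pos":[0,0,-0.3],"rotation":[0,0,0]}]'
python3 -m creep '[{"grip":1,"delta_pos":[0.46,-0.97,0],"rotation":[0,0,0]},{"grip":1,"delta_pos":[0.46,-0.97,0],"rotation":[0,0,0]},{"grip":1,"delta_pos":[0.46,-0.97,0],"rotation":[0,0,0]}]' >/dev/null
python3 -m creep '[{"grip":1,"delta_pos":[0.46,-0.97,0],"rotation":[0,0,0]},{"grip":1,"delta_pos":[0.46,-0.97,0],"rotation":[0,0,0]},{"grip":1,"delta_pos":[0.46,-0.97,0],"rotation":[0,0,0]},{"grip":1,"delta_pos":[0.46,-0.97,0],"rotation":[0,0,0]},{"grip":1,"delta_pos":[0.46,-0.97,0],"rotation":[0,0,0]}]'
python3 -c "
from h import *
to(.561,.022,.1235,180)"
```

```text
clock: 39.85
tool_pos: [0.655, 0.2188, 0.0308]
orientation: [179.9, 0.2, -179.9]
force: [0.0, 0.9, 0.0]
opening: 0.0768
gripper_force: 0.0
clock: 40.35
tool_pos: [0.6526, 0.2177, 0.128]
orientation: [-179.9, -0.1, -180.0]
force: [0.6, 0.4, 0.2]
opening: 0.0632
gripper_force: 30.0
clock: 40.65
tool_pos: [0.6537, 0.2184, 0.1593]
orientation: [179.9, 0.1, -180.0]
force: [-0.5, -0.3, -2.6]
opening: 0.0637
gripper_force: 30.0
clock: 41.45
tool_pos: [0.5619, 0.0244, 0.1577]
orientation: [-180.0, -0.0, -180.0]
force: [-0.3, -0.5, 0.2]
opening: 0.0635
gripper_force: 30.0
t 41.5 pos [0.5619 0.0244 0.1577] ori [-180.   -0. -180.] shift [ 0.009 -0.024  0.342] turn [-0. -0.  0.]
```

```bash
python3 -m creep '[{"grip":1,"delta_pos":[0.006,-0.02,0.2],"rotation":[0,0,0]},{"grip":1,"delta_pos":[0.006,-0.02,0.3],"rotation":[0,0,0]},{"grip":1,"delta_pos":[0.006,-0.02,0.335],"rotation":[0,0,0]},{"grip":1,"delta_pos":[0.006,-0.02,0.335],"rotation":[0,0,0]},{"grip":1,"delta_pos":[0.006,-0.02,0.335],"rotation":[0,0,0]}]'
python3 -m creep '[{"grip":0,"delta_pos":[0,0,0],"rotation":[0,0,0]},{"grip":0,"delta_pos":[0,0,0],"rotation":[0,0,0]},{"grip":0,"delta_pos":[0,0,0],"rotation":[0,0,0]},{"grip":0,"delta_pos":[0,0,0],"rotation":[0,0,0]}]'
python3 -m creep '[{"grip":0,"delta_pos":[0,0,0],"rotation":[0,0,-0.4]},{"grip":0,"delta_pos":[0,0,0],"rotation":[0,0,-0.4]},{"grip":0,"delta_pos":[0,0,0],"rotation":[0,0,-0.4]},{"grip":0,"delta_pos":[0,0,0],"rotation":[0,0,-0.4]},{"grip":0,"delta_pos":[0,0,0],"rotation":[0,0,-0.4]}]' >/dev/null
python3 -m creep '[{"grip":0,"delta_pos":[0,0,0],"rotation":[0,0,-0.4]},{"grip":0,"delta_pos":[0,0,0],"rotation":[0,0,-0.4]},{"grip":0,"delta_pos":[0,0,0],"rotation":[0,0,-0.4]},{"grip":0,"delta_pos":[0,0,0],"rotation":[0,0,-0.4]},{"grip":0,"delta_pos":[0,0,0],"rotation":[0,0,-0.4]}]' >/dev/null
python3 -m creep '[{"grip":0,"delta_pos":[0,0,0],"rotation":[0,0,-0.2]},{"grip":0,"delta_pos":[0,0,0],"rotation":[0,0,-0.2]},{"grip":0,"delta_pos":[0,0,0],"rotation":[0,0,-0.2]},{"grip":0,"delta_pos":[0,0,0],"rotation":[0,0,-0.2]}]'
python3 -c "
from h import *
to(.561,.022,.1235,-90)"
```

```text
clock: 41.95
tool_pos: [0.5614, 0.0228, 0.1252]
orientation: [-180.0, -0.0, -179.9]
force: [-3.6, -0.4, 9.0]
opening: 0.0633
gripper_force: 30.0
clock: 42.35
tool_pos: [0.5611, 0.0223, 0.1243]
orientation: [-180.0, -0.0, -180.0]
force: [-0.4, -0.2, 0.9]
opening: 0.0862
gripper_force: 0.0
clock: 43.75
tool_pos: [0.5611, 0.0221, 0.1245]
orientation: [180.0, -0.0, -90.3]
force: [-0.3, 0.1, 0.7]
opening: 0.0877
gripper_force: 0.0
t 43.8 pos [0.5611 0.0221 0.1245] ori [180.   -0.  -90.3] shift [0.001 0.001 0.01 ] turn [ 0.    -0.    -0.004]
```

```bash
python3 -m creep '[{"grip":1,"delta_pos":[0,0,0],"rotation":[0,0,0]},{"grip":1,"delta_pos":[0,0,0],"rotation":[0,0,0]},{"grip":1,"delta_pos":[0,0,0],"rotation":[0,0,0]},{"grip":1,"delta_pos":[0,0,0],"rotation":[0,0,0]},{"grip":1,"delta_pos":[0,0,0],"rotation":[0,0,0]}]'
python3 -m creep '[{"grip":0,"delta_pos":[0,0,0],"rotation":[0,0,0]},{"grip":0,"delta_pos":[0,0,0],"rotation":[0,0,0]},{"grip":0,"delta_pos":[0,0,0],"rotation":[0,0,0]},{"grip":0,"delta_pos":[0,0,0],"rotation":[0,0,0]}]' >/dev/null
python3 -m creep '[{"grip":0,"delta_pos":[0,0,-0.6],"rotation":[0,0,0.4]},{"grip":0,"delta_pos":[0,0,-0.6],"rotation":[0,0,0.4]},{"grip":0,"delta_pos":[0,0,-0.6],"rotation":[0,0,0.4]},{"grip":0,"delta_pos":[0,0,-0.6],"rotation":[0,0,0.4]},{"grip":0,"delta_pos":[0,0,-0.6],"rotation":[0,0,0.4]}]' >/dev/null
python3 -m creep '[{"grip":0,"delta_pos":[0,0,0],"rotation":[0,0,0.4]},{"grip":0,"delta_pos":[0,0,0],"rotation":[0,0,0.4]},{"grip":0,"delta_pos":[0,0,0],"rotation":[0,0,0.4]},{"grip":0,"delta_pos":[0,0,0],"rotation":[0,0,0.4]},{"grip":0,"delta_pos":[0,0,0],"rotation":[0,0,0.4]}]' >/dev/null
python3 -m creep '[{"grip":0.4,"delta_pos":[0,0,0],"rotation":[0,0,0.2]},{"grip":0.4,"delta_pos":[0,0,0],"rotation":[0,0,0.2]},{"grip":0.4,"delta_pos":[0,0,0],"rotation":[0,0,0.2]},{"grip":0.4,"delta_pos":[0,0,0],"rotation":[0,0,0.2]}]' >/dev/null
python3 -m creep '[{"grip":0.4,"delta_pos":[0.055,0.89,0],"rotation":[0,0,0]},{"grip":0.4,"delta_pos":[0.055,0.89,0],"rotation":[0,0,0]},{"grip":0.4,"delta_pos":[0.055,0.89,0],"rotation":[0,0,0]}]' >/dev/null
python3 -m creep '[{"grip":0.4,"delta_pos":[0.055,0.89,0],"rotation":[0,0,0]},{"grip":0.4,"delta_pos":[0.055,0.89,0],"rotation":[0,0,0]},{"grip":0.4,"delta_pos":[0.055,0.89,0],"rotation":[0,0,0]},{"grip":0.4,"delta_pos":[0.055,0.89,0],"rotation":[0,0,0]},{"grip":0.4,"delta_pos":[0.055,0.89,0],"rotation":[0,0,0]}]'
python3 - <<'E'
from h import *
from cmp import ring
s=snap('wrist','w8.png'); to(.5503,.2001,.048,180)
cv2.imwrite('pics/w8o.png',s['color'][:,:,::-1])
E
```

```text
clock: 44.25
tool_pos: [0.561, 0.0221, 0.1246]
orientation: [180.0, 0.0, -90.0]
force: [0.2, 0.1, -0.1]
opening: 0.0632
gripper_force: 30.0
clock: 46.85
tool_pos: [0.5498, 0.1995, 0.1844]
orientation: [-180.0, -0.0, -179.8]
force: [0.1, -0.4, 0.2]
opening: 0.0529
gripper_force: 0.0
t 46.9 pos [0.5499 0.1992 0.1845] ori [-180.    -0.  -179.9] shift [-0.004  0.009  1.365] turn [-0.    -0.     0.001]
```

View pics/w8o.png

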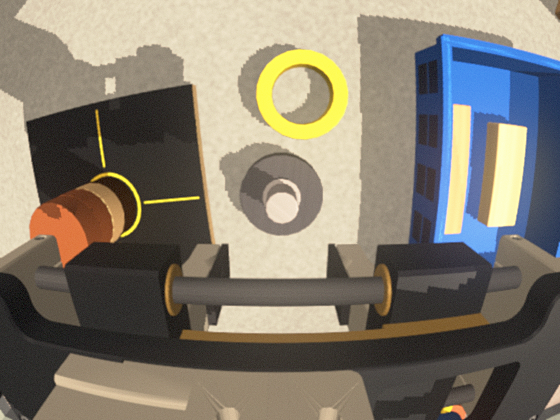

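The stack stands straight (85,215); weight at (281,195) beneath the jaws, tape at (302,93) clear. Descend and centre-grip the weight on both axes.

```bash
python3 -m creep '[{"grip":0.4,"delta_pos":[-0.003,0.008,0.7],"rotation":[0,0,0]},{"grip":0.4,"delta_pos":[-0.003,0.008,0.7],"rotation":[0,0,0]},{"grip":0.4,"delta_pos":[-0.003,0.008,0.7],"rotation":[0,0,0]}]' >/dev/null
python3 -m creep '[{"grip":0.4,"delta_pos":[0,0,0.665],"rotation":[0,0,0]},{"grip":0.4,"delta_pos":[0,0,0.665],"rotation":[0,0,0]},{"grip":0.4,"delta_pos":[0,0,0.665],"rotation":[0,0,0]},{"grip":1,"delta_pos":[0,0,0.665],"rotation":[0,0,0]},{"grip":1,"delta_pos":[0,0,0.665],"rotation":[0,0,0]}]'
python3 -m creep '[{"grip":1,"delta_pos":[0,0,0],"rotation":[0,0,0]},{"grip":1,"delta_pos":[0,0,0],"rotation":[0,0,0]},{"grip":1,"delta_pos":[0,0,0],"rotation":[0,0,0]},{"grip":0.4,"delta_pos":[0,0,0],"rotation":[0,0,0]},{"grip":0.4,"delta_pos":[0,0,0],"rotation":[0,0,0]}]'
python3 -m creep '[{"grip":0.4,"delta_pos":[0,0,0],"rotation":[0,0,-0.4]},{"grip":0.4,"delta_pos":[0,0,0],"rotation":[0,0,-0.4]},{"grip":0.4,"delta_pos":[0,0,0],"rotation":[0,0,-0.4]},{"grip":0.4,"delta_pos":[0,0,0],"rotation":[0,0,-0.4]},{"grip":0.4,"delta_pos":[0,0,0],"rotation":[0,0,-0.4]}]' 
python3 -m creep '[{"grip":0.4,"delta_pos":[0,0,0],"rotation":[0,0,-0.4]},{"grip":0.4,"delta_pos":[0,0,0],"rotation":[0,0,-0.4]},{"grip":0.4,"delta_pos":[0,0,0],"rotation":[0,0,-0.4]},{"grip":0.4,"delta_pos":[0,0,0],"rotation":[0,0,-0.4]},{"grip":0.4,"delta_pos":[0,0,0],"rotation":[0,0,-0.4]}]' >/dev/null
python3 -m creep '[{"grip":0.4,"delta_pos":[0,0,0],"rotation":[0,0,-0.2]},{"grip":0.4,"delta_pos":[0,0,0],"rotation":[0,0,-0.2]},{"grip":0.4,"delta_pos":[0,0,0],"rotation":[0,0,-0.2]},{"grip":0.4,"delta_pos":[0,0,0],"rotation":[0,0,-0.2]}]'
python3 -m creep '[{"grip":1,"delta_pos":[0,0,0],"rotation":[0,0,0]},{"grip":1,"delta_pos":[0,0,0],"rotation":[0,0,0]},{"grip":1,"delta_pos":[0,0,0],"rotation":[0,0,0]},{"grip":1,"delta_pos":[0,0,0],"rotation":[0,0,0]},{"grip":1,"delta_pos":[0,0,0],"rotation":[0,0,0]}]'
python3 -c "
from h import *
to(.561,.022,.2,-90)"
```

```text
clock: 47.7
tool_pos: [0.5512, 0.201, 0.0494]
orientation: [179.9, 0.1, -180.0]
force: [-1.1, 1.2, 0.4]
opening: 0.0419
gripper_force: 0.0
clock: 48.2
tool_pos: [0.55, 0.2006, 0.0479]
orientation: [-180.0, -0.0, -180.0]
force: [0.9, 0.1, -0.5]
opening: 0.0385
gripper_force: 0.0
clock: 48.7
tool_pos: [0.55, 0.2006, 0.0477]
orientation: [-180.0, -0.1, -143.8]
force: [-0.1, -0.4, -0.3]
opening: 0.0525
gripper_force: 0.0
clock: 49.6
tool_pos: [0.5502, 0.2008, 0.0479]
orientation: [180.0, -0.0, -90.3]
force: [0.1, -0.7, -1.0]
opening: 0.0525
gripper_force: 0.0
clock: 50.1
tool_pos: [0.5502, 0.2009, 0.048]
orientation: [180.0, -0.0, -90.0]
force: [-0.9, 0.2, 1.2]
opening: 0.0275
gripper_force: 30.0
t 50.1 pos [0.5502 0.2009 0.048 ] ori [180.  -0. -90.] shift [ 1.789 -0.108 -1.52 ] turn [ 0. -0. -0.]
```

```bash
python3 -m creep '[{"grip":1,"delta_pos":[0,0,-0.1],"rotation":[0,0,0]},{"grip":1,"delta_pos":[0,0,-0.3],"rotation":[0,0,0]},{"grip":1,"delta_pos":[0,0,-0.5],"rotation":[0,0,0]},{"grip":1,"delta_pos":[0,0,-0.7],"rotation":[0,0,0]},{"grip":1,"delta_pos":[0,0,-0.75],"rotation":[0,0,0]}]'
python3 -m creep '[{"grip":1,"delta_pos":[0,0,-0.2],"rotation":[0,0,0]},{"grip":1,"delta_pos":[0,0,-0.4],"rotation":[0,0,0]},{"grip":1,"delta_pos":[0,0,-0.6],"rotation":[0,0,0]},{"grip":1,"delta_pos":[0,0,-0.75],"rotation":[0,0,0]},{"grip":1,"delta_pos":[0,0,-0.75],"rotation":[0,0,0]}]'
python3 -m creep '[{"grip":1,"delta_pos":[0.15,-0.01,0],"rotation":[0,0,0]},{"grip":1,"delta_pos":[0.35,-0.02,0],"rotation":[0,0,0]},{"grip":1,"delta_pos":[0.6,-0.036,0],"rotation":[0,0,0]},{"grip":1,"delta_pos":[0.85,-0.05,0],"rotation":[0,0,0]},{"grip":1,"delta_pos":[1,-0.06,0],"rotation":[0,0,0]}]'
python3 -m creep '[{"grip":1,"delta_pos":[0.2,-0.01,0],"rotation":[0,0,0]},{"grip":1,"delta_pos":[0.4,-0.02,0],"rotation":[0,0,0]},{"grip":1,"delta_pos":[0.6,-0.036,0],"rotation":[0,0,0]},{"grip":1,"delta_pos":[0.75,-0.045,0],"rotation":[0,0,0]},{"grip":1,"delta_pos":[0.79,-0.05,0],"rotation":[0,0,0]}]'
python3 -m creep '[{"grip":1,"delta_pos":[0,0,0],"rotation":[0,0,0]},{"grip":1,"delta_pos":[0,0,0],"rotation":[0,0,0]},{"grip":1,"delta_pos":[0,0,0],"rotation":[0,0,0]}]'
python3 - <<'E'
from h import *
s=snap('scene','s9.png'); to(.561,.022,.168,-90)
p=proj(s,[.56,.02,.12]).astype(int); print(p)
cv2.imwrite('pics/s9c.png',cv2.resize(s['color'][p[1]-70:p[1]+50,p[0]-80:p[0]+80,::-1],(800,600),interpolation=cv2.INTER_CUBIC))
E
```

```text
clock: 50.6
tool_pos: [0.5507, 0.2012, 0.125]
orientation: [-179.9, 0.1, -90.0]
force: [1.3, 0.3, -7.3]
opening: 0.0273
gripper_force: 30.0
clock: 51.1
tool_pos: [0.5507, 0.2012, 0.1992]
orientation: [-179.9, 0.1, -90.0]
force: [0.9, 0.7, -7.4]
opening: 0.0274
gripper_force: 30.0
clock: 51.6
tool_pos: [0.5549, 0.0985, 0.196]
orientation: [179.8, -0.1, -90.0]
force: [0.1, 0.0, -8.0]
opening: 0.0276
gripper_force: 30.0
clock: 52.1
tool_pos: [0.5607, 0.0202, 0.197]
orientation: [179.9, -0.0, -90.1]
force: [0.7, 1.2, -8.6]
opening: 0.0273
gripper_force: 30.0
clock: 52.4
tool_pos: [0.5614, 0.0225, 0.1979]
orientation: [180.0, 0.0, -89.9]
force: [0.2, -0.5, -7.8]
opening: 0.0275
gripper_force: 30.0
t 52.5 pos [0.5613 0.0226 0.198 ] ori [180.    0.  -89.9] shift [0.006 0.003 0.3  ] turn [0.    0.    0.001]
[291 190]
```

View pics/s9c.png

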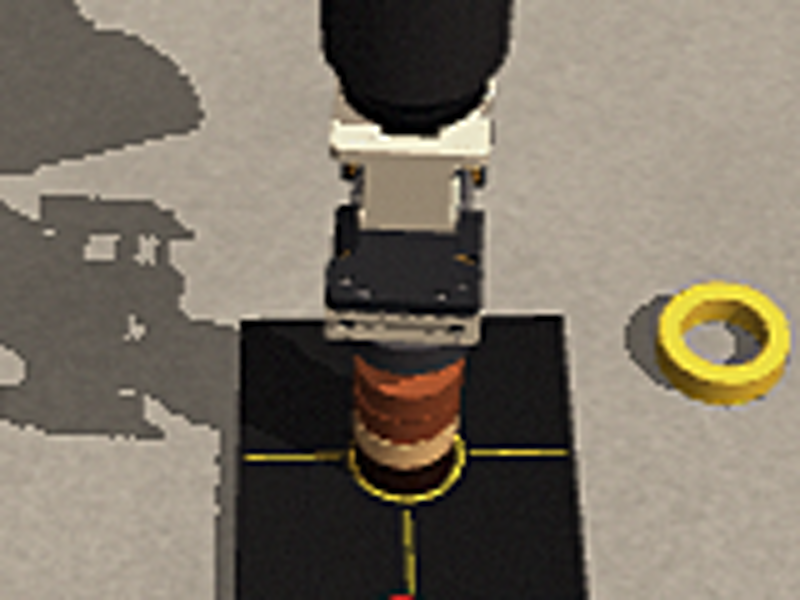

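Stack aligned under the held weight. Lower gently.

```bash
python3 -m creep '[{"grip":1,"delta_pos":[0.003,0.002,0.12],"rotation":[0,0,0]},{"grip":1,"delta_pos":[0.003,0.002,0.22],"rotation":[0,0,0]},{"grip":1,"delta_pos":[0.003,0.002,0.27],"rotation":[0,0,0]},{"grip":1,"delta_pos":[0.003,0.002,0.285],"rotation":[0,0,0]},{"grip":1,"delta_pos":[0.003,0.002,0.285],"rotation":[0,0,0]}]'
python3 -m creep '[{"grip":1,"delta_pos":[0,0,0.005],"rotation":[0,0,0]},{"grip":1,"delta_pos":[0,0,0.01],"rotation":[0,0,0]},{"grip":1,"delta_pos":[0,0,0.013],"rotation":[0,0,0]},{"grip":1,"delta_pos":[0,0,0.013],"rotation":[0,0,0]}]'
```

```text
clock: 52.95
tool_pos: [0.5611, 0.0215, 0.1691]
orientation: [180.0, -0.0, -90.0]
force: [0.4, -0.4, -7.1]
opening: 0.0271
gripper_force: 30.0
clock: 53.35
tool_pos: [0.5612, 0.0216, 0.1684]
orientation: [-180.0, 0.0, -90.0]
force: [-0.2, 0.5, -8.2]
opening: 0.0276
gripper_force: 30.0
```

```bash
python3 -m creep '[{"grip":1,"delta_pos":[0,0,0.008],"rotation":[0,0,0]},{"grip":1,"delta_pos":[0,0,0.008],"rotation":[0,0,0]},{"grip":1,"delta_pos":[0,0,0.008],"rotation":[0,0,0]}]'
python3 -m creep '[{"grip":1,"delta_pos":[0,0,0.008],"rotation":[0,0,0]},{"grip":1,"delta_pos":[0,0,0.008],"rotation":[0,0,0]},{"grip":1,"delta_pos":[0,0,0.008],"rotation":[0,0,0]}]'
```

```text
clock: 53.65
tool_pos: [0.5614, 0.0216, 0.1681]
orientation: [-180.0, 0.0, -90.0]
force: [-1.4, 0.0, -0.5]
opening: 0.0275
gripper_force: 30.0
clock: 53.95
tool_pos: [0.5615, 0.0216, 0.168]
orientation: [-179.9, -0.0, -89.9]
force: [-4.7, -0.1, 6.0]
opening: 0.0271
gripper_force: 30.0
```

Contact. Raise 0.5 mm of preload, release, lift, and check.

```bash
python3 -m creep '[{"grip":1,"delta_pos":[0,0,-0.007],"rotation":[0,0,0]},{"grip":1,"delta_pos":[0,0,-0.007],"rotation":[0,0,0]},{"grip":0.4,"delta_pos":[0,0,-0.007],"rotation":[0,0,0]},{"grip":0.4,"delta_pos":[0,0,-0.007],"rotation":[0,0,0]},{"grip":0.4,"delta_pos":[0,0,-0.007],"rotation":[0,0,0]}]'
python3 -m creep '[{"grip":0.4,"delta_pos":[0,0,0],"rotation":[0,0,0]},{"grip":0.4,"delta_pos":[0,0,-0.2],"rotation":[0,0,0]},{"grip":0.4,"delta_pos":[0,0,-0.5],"rotation":[0,0,0]},{"grip":0.4,"delta_pos":[0,0,-0.9],"rotation":[0,0,0]},{"grip":0.4,"delta_pos":[0,0,-0.9],"rotation":[0,0,0]}]'
python3 -m creep '[{"grip":0.4,"delta_pos":[1,0,0],"rotation":[0,0,0]},{"grip":0.4,"delta_pos":[1,0,0],"rotation":[0,0,0]},{"grip":0.4,"delta_pos":[1,0,0],"rotation":[0,0,0]}]' >/dev/null
python3 -m creep '[{"grip":0.4,"delta_pos":[1,0.1,0],"rotation":[0,0,0]},{"grip":0.4,"delta_pos":[1,0.1,0],"rotation":[0,0,0]},{"grip":0.4,"delta_pos":[1,0.1,0],"rotation":[0,0,0]}]' >/dev/null
python3 -m creep '[{"grip":0.4,"delta_pos":[1,0.1,0],"rotation":[0,0,0]},{"grip":0.4,"delta_pos":[1,0.1,0],"rotation":[0,0,0]},{"grip":0.4,"delta_pos":[1,0.1,0],"rotation":[0,0,0]},{"grip":0.4,"delta_pos":[1,0.1,0],"rotation":[0,0,0]}]'
python3 - <<'E'
from h import *
to(.522,-.405,.25,-90)
w=snap('wrist','w10.png'); a=[cv2.resize(w['color'][:,:,::-1],(400,300))]
t=snap('top','t10.png')
for n,s in (('scene',snap('scene','s10.png')),('top',t)):
    p=proj(s,[.56,.02,.1]).astype(int); c=s['color'][p[1]-40:p[1]+35,p[0]-50:p[0]+50,::-1]; a.append(cv2.resize(c,(400,300),interpolation=cv2.INTER_CUBIC))
    p=proj(s,[.522,-.405,.08]).astype(int); c=s['color'][p[1]-38:p[1]+37,p[0]-50:p[0]+50,::-1]; a.append(cv2.resize(c,(400,300),interpolation=cv2.INTER_CUBIC))
cv2.imwrite('pics/m10.png',np.vstack([np.hstack([a[0],a[1]]),np.hstack([a[3],a[4]])]))
E
```

```text
clock: 54.45
tool_pos: [0.5616, 0.0217, 0.1674]
orientation: [-180.0, 0.0, -90.0]
force: [0.1, 0.1, 0.8]
opening: 0.046
gripper_force: 0.0
clock: 54.95
tool_pos: [0.564, 0.0219, 0.2631]
orientation: [-179.5, 0.1, -89.9]
force: [0.3, -0.2, 0.2]
opening: 0.0527
gripper_force: 0.0
clock: 55.95
tool_pos: [0.5411, -0.2792, 0.2568]
orientation: [180.0, 0.0, -90.1]
force: [1.5, 0.5, 0.3]
opening: 0.0526
gripper_force: 0.0
t 56.0 pos [ 0.5411 -0.2792  0.2568] ori [180.    0.  -90.1] shift [1.258 0.188 0.068] turn [ 0.     0.    -0.001]
```

View pics/m10.png

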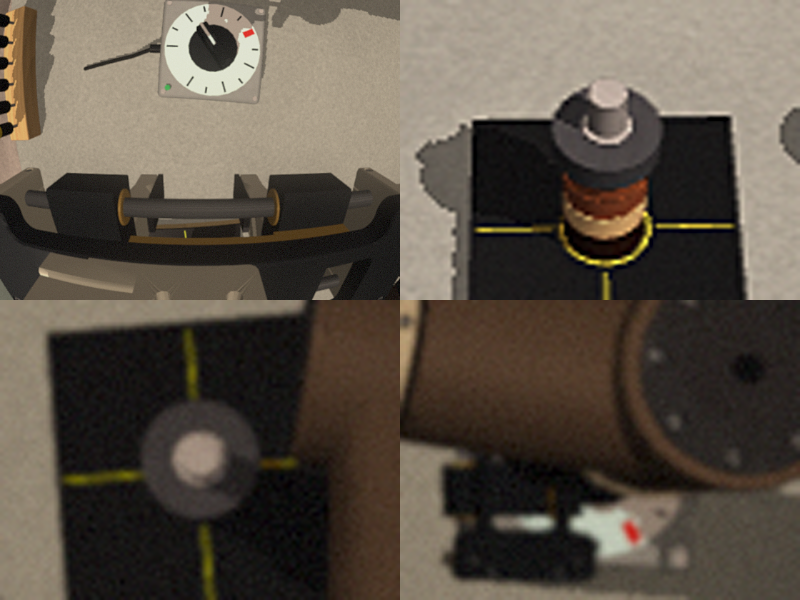

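Weight sits flat and centred on the stack in both views; the wrist panel shows the timer (213,47), pointer tip ~(203,25), red mark (248,33). Measure the dial numerically.

```bash
cat > dial.py <<'E'
from h import *
from scipy.optimize import least_squares
def dial(s,pf,c0=np.array([.522,-.405])):
    i=s['color']; H=cv2.cvtColor(i,cv2.COLOR_RGB2HSV)
    v,u=np.nonzero(np.ones(i.shape[:2])); 
    def near(m,z,r0,r1,c):
        v,u=np.nonzero(m); P=np.array([pf(s,a,b,z)[:2] for a,b in zip(u,v)]); d=np.hypot(*(P-c).T); return P[(d>=r0)&(d<r1)]
    red=cv2.inRange(H,(0,150,80),(8,255,255))|cv2.inRange(H,(172,150,80),(180,255,255)); r=near(red,.06,.03,.08,c0).mean(0)
    blk=cv2.inRange(H,(0,0,0),(180,255,45)); 
    wht=cv2.inRange(H,(0,0,130),(180,90,255))
    w=near(wht,.1,0,.036,c0)
    return dict(red=r,white=w,n=len(w))
E
python3 - <<'E'
from dial import *
s=dict(np.load('pics/w10.png.npz')); d=dial(s,fish); print(d['red'],d['n'])
w=d['white']; print(w.mean(0))
# rectify dial on z=.06 -> 0.5 mm/px text check of polar profile at r=.055 brightness
K=s['intrinsics']
def fp(X):
    c=s['R']@X+s['t']; h=np.hypot(c[0],c[1]); return K[:2,2]+K[0,0]*np.arctan2(h,c[2])*c[:2]/h
g=cv2.cvtColor(s['color'],cv2.COLOR_RGB2GRAY).astype(np.float32)
def samp(X): p=fp(X).astype(np.float32); return cv2.remap(g,p[:1].reshape(1,1),p[1:].reshape(1,1),cv2.INTER_LINEAR)[0,0]
# scale edge: radial gradient
E=[]
for a in np.radians(np.arange(0,360,4)):
    rs=np.arange(.06,.076,.0005); q=np.array([samp(np.array([.522+r*np.cos(a),-.405+r*np.sin(a),.06])) for r in rs]); k=np.argmin(np.diff(q)); 
    if np.diff(q)[k]<-8: E.append([.522+rs[k]*np.cos(a),-.405+rs[k]*np.sin(a)])
E=np.array(E); f=least_squares(lambda q:np.hypot(*(E-q).T)-.068,[.522,-.405],loss='soft_l1',f_scale=.001); c=f.x; print('centre',c,len(E))
dr=d['red']-c; print('red ang',np.degrees(np.arctan2(dr[1],dr[0])),np.hypot(*dr))
A=np.arange(-180,180,3)
print('ptr profile',[(int(a),round(float(np.mean([samp(np.array([c[0]+r*np.cos(np.radians(a)),c[1]+r*np.sin(np.radians(a)),.1])) for r in (.012,.018,.024,.029)])))) for a in A if -110<a<-10])
E
```

```text
[ 0.46959825 -0.42898058] 1417
[ 0.51932938 -0.41826984]
centre [ 0.52136702 -0.40401449] 89
red ang -154.25376554220415 0.05747444258601397
ptr profile [(-108, 65), (-105, 66), (-102, 67), (-99, 64), (-96, 63), (-93, 63), (-90, 62), (-87, 64), (-84, 65), (-81, 62), (-78, 62), (-75, 63), (-72, 45), (-69, 44), (-66, 65), (-63, 111), (-60, 160), (-57, 172), (-54, 145), (-51, 94), (-48, 62), (-45, 44), (-42, 35), (-39, 53), (-36, 63), (-33, 55), (-30, 52), (-27, 50), (-24, 48), (-21, 46), (-18, 40), (-15, 39), (-12, 39)]
```

```bash
python3 -m creep '[{"grip":0.4,"delta_pos":[0.62,0.1,0],"rotation":[0,0,0]},{"grip":0.4,"delta_pos":[0.62,0.1,0],"rotation":[0,0,0]},{"grip":0.4,"delta_pos":[0.62,0.1,0],"rotation":[0,0,0]}]' >/dev/null
python3 -m creep '[{"grip":0.4,"delta_pos":[0.63,0.1,0],"rotation":[0,0,-0.361]},{"grip":0.4,"delta_pos":[0.63,0.1,0],"rotation":[0,0,-0.361]},{"grip":0.4,"delta_pos":[0.63,0.1,0],"rotation":[0,0,-0.361]},{"grip":0.4,"delta_pos":[0.63,0.1,0],"rotation":[0,0,-0.361]},{"grip":0.4,"delta_pos":[0.63,0.1,0],"rotation":[0,0,-0.361]}]'
python3 -m creep '[{"grip":0.4,"delta_pos":[0,0,0.7],"rotation":[0,0,0]},{"grip":0.4,"delta_pos":[0,0,0.7],"rotation":[0,0,0]},{"grip":0.4,"delta_pos":[0,0,0.7],"rotation":[0,0,0]},{"grip":0.4,"delta_pos":[0,0,0.7],"rotation":[0,0,0]}]'
python3 -c "
from h import *
to(.5214,-.404,.097,-57.5)"
```

```text
clock: 56.9
tool_pos: [0.5219, -0.4022, 0.2574]
orientation: [-180.0, 0.0, -57.3]
force: [1.1, 0.5, 0.4]
opening: 0.0523
gripper_force: 0.0
clock: 57.3
tool_pos: [0.5221, -0.403, 0.1882]
orientation: [180.0, -0.0, -57.5]
force: [-0.5, -0.1, 0.9]
opening: 0.0523
gripper_force: 0.0
t 57.3 pos [ 0.5221 -0.403   0.1882] ori [180.   -0.  -57.5] shift [0.004 0.011 0.912] turn [ 0. -0. -0.]
```

Descend, grip the knob and turn clockwise (+z turn) 97°.

```bash
python3 -m creep '[{"grip":0.4,"delta_pos":[0.004,0.01,0.5],"rotation":[0,0,0]},{"grip":0.4,"delta_pos":[0.004,0.01,0.9],"rotation":[0,0,0]},{"grip":0.4,"delta_pos":[0.004,0.01,0.91],"rotation":[0,0,0]},{"grip":0.4,"delta_pos":[0.004,0.01,0.91],"rotation":[0,0,0]}]'
python3 -m creep '[{"grip":1,"delta_pos":[0,0,0],"rotation":[0,0,0]},{"grip":1,"delta_pos":[0,0,0],"rotation":[0,0,0]},{"grip":1,"delta_pos":[0,0,0],"rotation":[0,0,0]},{"grip":1,"delta_pos":[0,0,0],"rotation":[0,0,0]},{"grip":1,"delta_pos":[0,0,0],"rotation":[0,0,0]}]'
python3 -c "
from h import *
to(.5214,-.404,.097,-154.5)"
```

```text
clock: 57.7
tool_pos: [0.5217, -0.4047, 0.0984]
orientation: [-180.0, -0.1, -57.5]
force: [-0.5, -0.4, 0.5]
opening: 0.0524
gripper_force: 0.0
clock: 58.2
tool_pos: [0.5208, -0.4043, 0.0968]
orientation: [-180.0, -0.0, -57.5]
force: [0.3, 0.8, 0.1]
opening: 0.0181
gripper_force: 0.0
t 58.2 pos [ 0.5208 -0.4043  0.0968] ori [-180.    -0.   -57.5] shift [ 0.001 -0.007 -0.002] turn [-0.    -0.     1.078]
```

```bash
python3 -m creep '[{"grip":1,"delta_pos":[0,0,0],"rotation":[0,0,0]},{"grip":1,"delta_pos":[0,0,0],"rotation":[0,0,0]},{"grip":1,"delta_pos":[0,0,0],"rotation":[0,0,0]}]'
python3 -m creep '[{"grip":1,"delta_pos":[0,0,0],"rotation":[0,0,0.07]},{"grip":1,"delta_pos":[0,0,0],"rotation":[0,0,0.14]},{"grip":1,"delta_pos":[0,0,0],"rotation":[0,0,0.21]},{"grip":1,"delta_pos":[0,0,0],"rotation":[0,0,0.28]},{"grip":1,"delta_pos":[0,0,0],"rotation":[0,0,0.35]}]'
python3 -m creep '[{"grip":1,"delta_pos":[0,0,0],"rotation":[0,0,0.07]},{"grip":1,"delta_pos":[0,0,0],"rotation":[0,0,0.14]},{"grip":1,"delta_pos":[0,0,0],"rotation":[0,0,0.21]},{"grip":1,"delta_pos":[0,0,0],"rotation":[0,0,0.28]},{"grip":1,"delta_pos":[0,0,0],"rotation":[0,0,0.35]}]'
python3 -m creep '[{"grip":1,"delta_pos":[0,0,0],"rotation":[0,0,0.07]},{"grip":1,"delta_pos":[0,0,0],"rotation":[0,0,0.14]},{"grip":1,"delta_pos":[0,0,0],"rotation":[0,0,0.21]},{"grip":1,"delta_pos":[0,0,0],"rotation":[0,0,0.28]},{"grip":1,"delta_pos":[0,0,0],"rotation":[0,0,0.35]}]'
python3 -m creep '[{"grip":1,"delta_pos":[0,0,0],"rotation":[0,0,0.028]},{"grip":1,"delta_pos":[0,0,0],"rotation":[0,0,0.028]},{"grip":1,"delta_pos":[0,0,0],"rotation":[0,0,0.028]},{"grip":1,"delta_pos":[0,0,0],"rotation":[0,0,0.028]}]'
```

```text
clock: 58.5
tool_pos: [0.5211, -0.4042, 0.0967]
orientation: [-180.0, -0.0, -57.5]
force: [0.4, 3.0, 4.0]
opening: 0.0158
gripper_force: 30.0
clock: 59.0
tool_pos: [0.521, -0.4042, 0.0967]
orientation: [-180.0, -0.0, -89.2]
force: [1.1, 1.6, 3.7]
opening: 0.016
gripper_force: 30.0
clock: 59.5
tool_pos: [0.521, -0.4042, 0.0967]
orientation: [-180.0, 0.0, -120.7]
force: [0.9, 1.8, 3.7]
opening: 0.0161
gripper_force: 30.0
clock: 60.0
tool_pos: [0.5209, -0.4041, 0.0967]
orientation: [-180.0, 0.0, -152.2]
force: [1.2, 3.9, 4.8]
opening: 0.016
gripper_force: 30.0
clock: 60.4
tool_pos: [0.5209, -0.4041, 0.0967]
orientation: [-180.0, 0.0, -154.4]
force: [0.3, 4.0, 4.9]
opening: 0.0159
gripper_force: 30.0
```

```bash
python3 -m creep '[{"grip":0.4,"delta_pos":[0,0,0],"rotation":[0,0,0]},{"grip":0.4,"delta_pos":[0,0,0],"rotation":[0,0,0]},{"grip":0.4,"delta_pos":[0,0,0],"rotation":[0,0,0]},{"grip":0.4,"delta_pos":[0,0,0],"rotation":[0,0,0]}]'
python3 -m creep '[{"grip":0.4,"delta_pos":[0,0,-0.3],"rotation":[0,0,0]},{"grip":0.4,"delta_pos":[0,0,-0.7],"rotation":[0,0,0]},{"grip":0.4,"delta_pos":[0,0,-1],"rotation":[0,0,0]},{"grip":0.4,"delta_pos":[0,0,-1],"rotation":[0,0,0]}]' >/dev/null
python3 -m creep '[{"grip":0.4,"delta_pos":[-1,0,-0.5],"rotation":[0,0,0]},{"grip":0.4,"delta_pos":[-1,0,-0.5],"rotation":[0,0,0]},{"grip":0.4,"delta_pos":[-1,0,-0.5],"rotation":[0,0,0]},{"grip":0.4,"delta_pos":[-1,0,-0.5],"rotation":[0,0,0]},{"grip":0.4,"delta_pos":[-1,0,-0.5],"rotation":[0,0,0]}]' >/dev/null
cat > meas.py <<'E'
from dial import *
to(.5214,-.404,.25,-154.5)
def go(s,pf,fp):
    d=dial(s,pf); g=cv2.cvtColor(s['color'],cv2.COLOR_RGB2GRAY).astype(np.float32)
    def samp(X): p=np.float32(fp(s,X)); return cv2.remap(g,p[:1].reshape(1,1),p[1:].reshape(1,1),cv2.INTER_LINEAR)[0,0]
    E=[]
    for a in np.radians(np.arange(0,360,4)):
        rs=np.arange(.06,.076,.0005); q=np.diff([samp(np.array([.522+r*np.cos(a),-.405+r*np.sin(a),.06])) for r in rs]); k=np.argmin(q)
        if q[k]<-8: E.append([.522+rs[k]*np.cos(a),-.405+rs[k]*np.sin(a)])
    E=np.array(E); c=least_squares(lambda q:np.hypot(*(E-q).T)-.068,[.522,-.405],loss='soft_l1',f_scale=.001).x
    dr=d['red']-c; print('c',c.round(4),'red',np.degrees(np.arctan2(dr[1],dr[0])).round(1),
     [(a%360-360,round(float(np.mean([samp(np.array([c[0]+r*np.cos(np.radians(a)),c[1]+r*np.sin(np.radians(a)),.1])) for r in (.012,.018,.024,.029)])))) for a in range(-170,-139,2)])
def fpw(s,X):
    c=s['R']@X+s['t']; h=np.hypot(c[0],c[1]); K=s['intrinsics']; return K[:2,2]+K[0,0]*np.arctan2(h,c[2])*c[:2]/h
go(snap('wrist','w11.png'),fish,fpw)
E
python3 meas.py
```

```text
clock: 60.8
tool_pos: [0.5205, -0.4044, 0.096]
orientation: [180.0, -0.0, -154.5]
force: [-0.4, 0.7, -0.1]
opening: 0.0422
gripper_force: 0.0
t 61.7 pos [ 0.6103 -0.361   0.2452] ori [ 1.799e+02 -1.000e-01 -1.545e+02] shift [ 0.988 -0.005 -0.047] turn [ 0.001 -0.001  0.   ]
c [ 0.5214 -0.4035] red -154.2 [(-170, 57), (-168, 50), (-166, 53), (-164, 69), (-162, 92), (-160, 137), (-158, 195), (-156, 226), (-154, 227), (-152, 207), (-150, 162), (-148, 110), (-146, 78), (-144, 64), (-142, 49), (-140, 48)]
```

Pointer is at −154.9°, red mark at −154.2°. A last numeric check of stack, crate and bystanders, then hand in.

Run:
```python
from h import *
t=snap('top','t12.png'); a=dict(np.load('pics/t3.png.npz'))['color'].astype(int); b0=dict(np.load('pics/top0.png.npz'))['color'].astype(int); b=t['color'].astype(int)
D=cv2.morphologyEx((np.abs(b-a).max(2)>50).astype(np.uint8),cv2.MORPH_OPEN,np.ones((3,3)))
n,l,st,ce=cv2.connectedComponentsWithStats(D)
for k in range(1,n): print(st[k],ce[k].round(),px(t,*ce[k],.03)[:2].round(2))
d10=dict(np.load('pics/t10.png.npz'))['color'].astype(int)
D=np.abs(b-d10).max(2)>50; u,v=proj(t,[.561,.022,.15]).astype(int); print('stack diff since t10',D[v-20:v+20,u-25:u+15].sum())
```

```text
[  311   131   222   289 23875] [406. 259.] [ 0.5  -0.32]
[211 197  28  25 518] [224. 209.] [0.65 0.21]
[545 201   3   3   9] [546. 202.] [ 0.67 -0.74]
[533 206   3   3   9] [534. 207.] [ 0.65 -0.7 ]
[538 209   3   3   9] [539. 210.] [ 0.65 -0.71]
[530 213   4   3  12] [532. 214.] [ 0.63 -0.69]
[    3   214   142   206 10408] [ 77. 334.] [0.29 0.62]
[ 118  221   58   66 2386] [149. 246.] [0.54 0.42]
[213 229  35  30 692] [230. 245.] [0.54 0.19]
[280 230  15  14 170] [287. 236.] [0.57 0.02]
[448 244   3   3   9] [449. 245.] [ 0.54 -0.45]
[451 248   6  10  41] [453. 253.] [ 0.52 -0.46]
[443 254   5   7  23] [445. 257.] [ 0.51 -0.43]
[459 255   3   3   9] [460. 256.] [ 0.51 -0.48]
[457 259   4   5  18] [459. 261.] [ 0.5  -0.47]
[200 262  33  35 623] [215. 279.] [0.45 0.23]
[449 262   5   6  27] [451. 265.] [ 0.49 -0.45]
[ 229  265  105  119 5527] [280. 329.] [0.3  0.04]
[   0  267   44   90 2219] [ 23. 321.] [0.33 0.77]
[236 266   7   6  34] [239. 268.] [0.48 0.16]
[364 271  20  19 269] [373. 279.] [ 0.45 -0.23]
[ 25 280   3   4  12] [ 26. 282.] [0.44 0.77]
[ 42 301   6   6  27] [ 45. 304.] [0.38 0.72]
[277 383   3   3   9] [278. 384.] [0.15 0.05]
[218 386  45  34 936] [238. 407.] [0.09 0.16]
[305 392   3   3   9] [306. 393.] [ 0.13 -0.03]
[ 39 403   3   4  12] [ 40. 404.] [0.1  0.71]
[265 407   8   8  52] [269. 411.] [0.08 0.07]
[282 416   7   4  20] [286. 418.] [0.06 0.03]
[307 417   6   3  17] [309. 418.] [ 0.06 -0.04]
[295 418   4   2   8] [296. 418.] [ 0.06 -0.  ]
stack diff since t10 0
```

Run:
```python
from h import *
for f in('top0','t12'):
    i=dict(np.load(f'pics/{f}.png.npz'))['color']; m=cv2.inRange(cv2.cvtColor(i,cv2.COLOR_RGB2HSV),(22,150,80),(35,255,255))[255:300,195:240]; print(f,np.argwhere(m>0).mean(0).round(2),(m>0).sum())
print(ctrl.get_obs()['clock'],ctrl.close_job())
```

```text
top0 [20.83 24.11] 412
t12 [20.9  23.96] 412
the job is handed in; nothing more can be done
61.8 None
```

The job is handed in at 61.8 s: two offcuts in the blue crate, walnut, maple and two cherry discs stacked within about 1 mm of the yellow circle's centre, the weight flat and centred on top, and the timer within 1° of its red 30-minute mark.

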